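# Clear, pack and latch the transit box

### The job

Take the forgotten amber sample pot out of the orange transit box and stand it upright on the black mat, and nest all the feed tubs that are on the bench in size order, each upright and fully down inside the next larger one, with the nest standing upright on the floor of the box. Then slide the white lid fully shut, swing the latch's wire bail over so that its bar lies behind the keeper on the lid, and throw the red lever right over past center until it lies flat and clamps the lid. Leave the jar, bottle, egg tray and brush where they are.

Things in the scene. Friction and masses are not known exactly. Their poses are not given: they have to be found in the camera images.
- box: orange transit box, fixed. Local mm: open well x -80 to 75, y -85 to 85, floor 5 and wall tops 92 above the bench; solid latch deck x 75 to 195, top at 98. Outside y is +-90; the lid's black guide rails (y 91 to 97 either side, tops 103 high) run from x = -220 to 195. Origin: on the bench; +x away from the robot, towards the latch end, z up.
- box_floor (a point): a point on the floor of the well, at local (20, 0, 5) mm of the box: the middle of what the opened lid leaves uncovered.
- lid (a joint): white sliding lid, 162 x 178 mm, 6 mm thick, top 98 mm above the bench: 0 m = shut (front edge at box x = 76 mm, against the deck); grows as it slides towards the robot (box -x), 0.13 m = fully open, starts about 0.12 m open. 1.5 N friction, stays where left.
- grip_bar (a point): top centre of the black grip bar on the lid: 12 mm along the box x, 40 mm along y, 22 mm high above the lid. It moves with the lid; shut, it is at local x = 20 mm.
- keeper (a point): steel keeper on the lid: point where the robot side (box -x) of its post meets the lid top. Post 22 mm wide, 15 mm high, 5 mm thick (to +x of the point); a lip at its top overhangs 9 mm towards the robot, underside 10.5 mm above the lid. Axes as the box. The bail's bar hooks on the robot side of the post, under the lip.
- latch_pivot (a point): hinge axis of the lever (along box y), at local (118, 0, 114) mm of the box, 16 mm above the deck.
- lever (a joint): red latch lever, 26 mm wide, 8 mm thick, 54 mm long: at 0 rad it points towards the robot and 0.8 rad above level; grows as it swings up and over away from the robot: upright 0.77, dead center about 2.1, stop 2.48 = clamped, flat over the deck pointing away (tip 8 mm above the deck). Friction 0.06 N m, stays where left; starts at 0.05 to 0.35. With the bail hooked, 10 to 15 N at the tip takes it over center, where it snaps.
- lever_tip (a point): centre of the lever's rounded end (9 mm thick).
- bail (a joint): steel wire bail (U shape) hinged on the lever 18 mm from the lever's pivot: 0 rad = leaning back on its stop, past upright away from the robot; grows as it swings over towards the robot. It swings freely and once past upright falls by itself onto the lid. Lid shut and lever open, its bar lands beyond the keeper's lip, 10 to 30 mm robot-side of the keeper; throwing the lever draws it tight.
- bail_bar (a point): centre of the bail's cross bar: 8 mm thick round bar, 48 mm long along the box y, 66 mm from the bail's hinge; the arms are 40 mm apart, straddling lever and keeper.
- tub_a: largest, blue round open feed tub: rim diameter 92 mm (foot 86), 40 mm high, wall 3, floor 4 mm, about 90 g. On its rim an upright tab: 22 mm wide along the rim, 9 mm thick radially (43 to 52 mm from the axis), top 70 mm above the tub's underside. Origin: centre of underside; +z out of the mouth, +x towards the tab. Nested, it stands 4 mm above the tub around it. Always present.
- tub_b: second, red round open feed tub: rim diameter 72 mm (foot 66), 40 mm high, wall 3, floor 4 mm, about 70 g. On its rim an upright tab: 22 mm wide along the rim, 9 mm thick radially (33 to 42 mm from the axis), top 70 mm above the tub's underside. Origin: centre of underside; +z out of the mouth, +x towards the tab. Nested, it stands 4 mm above the tub around it. May be absent.
- tub_c: third, green round open feed tub: rim diameter 54 mm (foot 48), 40 mm high, wall 3, floor 4 mm, about 50 g. On its rim an upright tab: 22 mm wide along the rim, 9 mm thick radially (24 to 33 mm from the axis), top 70 mm above the tub's underside. Origin: centre of underside; +z out of the mouth, +x towards the tab. Nested, it stands 4 mm above the tub around it. May be absent.
- tub_d: smallest, yellow round open feed tub: rim diameter 38 mm (foot 32), 40 mm high, wall 3, floor 4 mm, about 35 g. On its rim an upright tab: 22 mm wide along the rim, 9 mm thick radially (16 to 25 mm from the axis), top 70 mm above the tub's underside. Origin: centre of underside; +z out of the mouth, +x towards the tab. Nested, it stands 4 mm above the tub around it. May be absent.
- pot: amber sample pot with a white cap, 34 mm across, 70 mm high, about 60 g, standing upright on the floor of the box's well at the start. Origin: centre of underside, z up.
- mat: flat black rubber mat fixed on the bench, 110 x 110 mm, 4 mm thick. Origin: centre of underside.
- feed_jar: bystander: clear feed jar, 68 mm across, 110 mm high. Origin: centre of underside.
- water_bottle: bystander: white bottle, 60 mm across, 170 mm high. Origin: centre of underside.
- egg_tray: bystander: piece of cardboard egg tray, 90 x 135 mm, 37 mm high. Origin: centre of underside.
- brush: bystander: flat brush lying on the bench, its handle towards its -x. Origin: on its underside.
Not all that is in view belongs to the job. Of the things shaped like the tub_a, the blue one is meant.

How it is judged:
On the way, in this order (a step that is already met when the one before it is completed fails the run):
1. the pot stands on the mat and all tubs present are nested in size order, upright, on the floor of the box (x of tub_a in the frame of box between -0.04 and 0.08 m and y of tub_a in the frame of box between -0.06 and 0.06 m and z of tub_a in the frame of box below 0.011 m and angle between each of tub_a, tub_b, tub_c, tub_d's own z axis and vertical below 0.12 rad and horizontal distance between tub_b and tub_a below 0.011 m and z of tub_b in the frame of tub_a below 0.01 m and horizontal distance between tub_c and tub_a below 0.018 m and z of tub_c in the frame of tub_a below 0.014 m and horizontal distance between tub_d and tub_a below 0.024 m and z of tub_d in the frame of tub_a below 0.018 m and x of pot in the frame of mat between -0.05 and 0.05 m and y of pot in the frame of mat between -0.05 and 0.05 m and z of pot in the frame of mat below 0.009 m and angle between pot's own z axis and vertical below 0.15 rad), for 0.3 s.
2. the lid is slid shut (value of joint lid below 0.008 m), for 0.2 s.
3. the bail's bar lies down behind the keeper with the lever still open (x of bail_bar in the frame of keeper between -0.04 and 0 m and y of bail_bar in the frame of keeper between -0.01 and 0.01 m and z of bail_bar in the frame of keeper below 0.01 m and value of joint lever below 1.2 rad), for 0.2 s.
4. the lever is thrown past center and the latch clamps the lid (value of joint lever above 2.36 rad and value of joint lid below 0.004 m and x of bail_bar in the frame of keeper between -0.01 and 0 m and y of bail_bar in the frame of keeper between -0.01 and 0.01 m and z of bail_bar in the frame of keeper below 0.01 m), for 0.3 s.
At the end, for the whole second after the job is handed in: Pot upright on the mat (centre over it); all tubs present upright (7 degrees) on the box floor, each fully down (6 mm) in the next larger; lid shut within 4 mm; bail bar under the lip and within 6 mm of the keeper post; lever past center and flat (joint above 2.36 rad) (all of step 1 and all of step 4); the robot touches nothing.
It fails at once if the feed jar is shifted by more than 4 cm (distance of feed_jar from where it was at the start of the episode above 0.04 m).
It fails at once if the water bottle is shifted by more than 4 cm (distance of water_bottle from where it was at the start of the episode above 0.04 m).
It fails at once if the egg tray is shifted by more than 4 cm (distance of egg_tray from where it was at the start of the episode above 0.04 m).
It fails at once if the brush is shifted by more than 4 cm (distance of brush from where it was at the start of the episode above 0.04 m).
Of tub_b, tub_c, tub_d only 2 to 3 are there at a start; the rules pass over those that are not, and their reading is None.
At some moment in a run one of tub_a, tub_b may be knocked a few centimetres aside while the robot is not near it.
It also fails if it takes over 192 s, if anything falls off the work surface, if the arm or the gripper's body presses on something with over 40 N, if the wrist force passes 120 N, or if a joint passes its speed limit or range.

### The arm

A 7-joint arm with a two-finger parallel gripper is mounted at the origin on the work surface. World frame = base frame: x ahead of the robot, y to its left, z up, the work surface at z = 0. Lengths are in m, angles in rad, forces in N, time in s.
With the tool pointing down it reaches from about 0.35 to 0.9 m from the base axis. Payload 8.1 kg.
Tool frame: the origin (TCP) lies at the centre of the arm's flange, where the gripper is bolted on; the fingertips stand 178 mm ahead of it and the grasp point (between the pads) lies 159 mm ahead of it; z points along the fingers, y is the direction in which the jaws open and shut (so a half turn about z gives the same grasp; the last joint's range is limited). The gripper opens to 92 mm and grips with 3 to 60 N. Pads are 19 mm wide; open, the fingers measure 130 mm over their backs; the gripper's body (75 mm by 190 mm) begins 47 mm behind the grasp point.
Start: joints at [1.139, 0.434, 0.025, 1.573, -0.012, 1.134, -0.075], TCP at [0.202, -0.592, 0.405] pointing down, gripper open.
Joint ranges: [-2.62, 2.62], [-0.44, 2.09], [-1.27, 1.32], [0.08, 2.57], [-1.32, 4.46], [0.12, 2], [-2.74, 2.74]. Speed limits (rad/s): [2.22, 2.22, 3.01, 3.01, 3.14, 3.14, 3.14].

### API

Orientations are given as a rotation vector (axis times angle).
In Python, from cell import arm gives the robot as it stands. The module is installed in compiled form; this text tells all that it offers.
- The arm moves only by the tool move_arm, never from a script. Its argument "steps" is a list of rows, each a list of 4 numbers: the shift along the tool's x, y, z in mm, then the turn about the tool's z in rad. In form: [[x, y, z, twist], ...]. A call has 1 to 20 rows; each row is the pose to reach, as a shift and turn from the pose commanded when the call began, along the tool's axes at that moment; what a row does not reach only later rows make up. A row lasts 1/8 s, in which the tool goes at most 62.5 mm and 10.7 degrees, less where a joint would pass 70% of its speed; a pose out of reach is approached as far as the arm can. A call with a gripper value outside its range is refused whole. "grip" is the finger opening in mm, from 0 to 91.8, set as the call begins (left out, the last holds). The fingers move at their own pace and stop on an object; "grip_force" is the grip in N (left out, the last holds). Time passes only in rows, so rows that repeat a pose let the fingers close. It gives the time, the measured TCP pose, the force and the opening at its end, in the units of the state.
- arm.observe(): the state, without advancing time (a new reading comes with each control period).
- arm.get_image(name): name is "scene" or "top" or "wrist"; returns the picture (420x560x3 uint8, red, green, blue); there is no depth.
- arm.camera_info(name): a dict with "mtx" (3x3 intrinsics, pixels), "pose" (4x4, takes a point from camera to world coordinates); the wrist camera has in their place "T_tool_cam" (4x4, takes a point from camera to tool coordinates, whose origin is the TCP and whose axes are the flange's). Camera axes: x right, y down, z forward; pixel columns grow to the right and rows downward; lengths in m; the calibration is good to about 2 mm. A picture is of the moment at which its call begins: read the wrist's pose just before it. camera_info takes no time and is no camera call.
- arm.sign_off(): hands the job in, once; it reports no verdict.
The state is a dict: "clock": time; "joints": joint angles; "dq": joint speeds; "joint_efforts": joint torques, N m; "position": TCP position; "ee_rot": TCP orientation; "force": force on the tool from outside, world axes, zero at the start; "ft_torque": the same for the moment, N m; "width": opening from 0.0 (shut) to 1.0 (fully open).
Only numpy, scipy, OpenCV 4.12 (cv2) and the standard library are available. Lean on these libraries where they do the work, as an engineer would, in place of code of your own. Each camera call takes 0.05 s, during which the arm holds its last target.

## Working session

There is one attempt and no reset: what is moved stays moved. The work goes in short steps, Python scripts to look and compute and a tool call to move; the robot and the scene stay as the last step left them, time stands still between calls to the robot, and variables do not carry over. Pictures are saved under pics/ and viewed, and the job is handed in when it is done.

Besides the shell and the picture viewer there is one more tool, called after ">>>" as a command line: name --pt "numbers of a row" for each row, then --argument value for the rest. move_arm: Moves the arm, as the interface text tells. Its arguments: {"type":"object","properties":{"steps":{"type":"array"},"grip":{"type":"number"},"grip_force":{"type":"number"}},"required":["steps"]}

```bash
mkdir -p pics; ls; python3 - <<'E'
from cell import arm
import cv2,numpy as np
np.set_printoptions(precision=4,suppress=True)
print(arm.observe())
for n in ["scene","top","wrist"]:
    print(n,arm.camera_info(n))
    im=arm.get_image(n); cv2.imwrite(f"pics/{n}0.png",im[:,:,::-1])
E
```

```text
pics
{'clock': 0.0, 'joints': array([ 1.1394,  0.4352,  0.025 ,  1.5741, -0.0116,  1.134 , -0.0751]), 'dq': array([-0.0017, -0.0002, -0.    ,  0.0014,  0.0013,  0.    ,  0.0002]), 'joint_efforts': array([ -0.0002, -66.7845,   0.985 , -31.4463,  -0.0605,   0.0431,
         0.0001]), 'position': array([ 0.2017, -0.5913,  0.4039]), 'ee_rot': array([-3.0978, -0.5138,  0.0006]), 'force': array([-0.2561,  0.6865, -0.5319]), 'ft_torque': array([-0.0195, -0.005 ,  0.039 ]), 'width': 1.0020036454701364}
scene {'mtx': array([[449.2397,   0.    , 286.4387],
       [  0.    , 449.2397, 212.5338],
       [  0.    ,   0.    ,   1.    ]]), 'pose': array([[-0.7388,  0.5752, -0.3512,  1.0472],
       [ 0.6739,  0.6365, -0.3751,  0.4875],
       [ 0.0078, -0.5138, -0.8579,  1.2116],
       [ 0.    ,  0.    ,  0.    ,  1.    ]])}
top {'mtx': array([[384.5952,   0.    , 279.4447],
       [  0.    , 384.5952, 201.505 ],
       [  0.    ,   0.    ,   1.    ]]), 'pose': array([[-0.0097, -0.996 ,  0.0892,  0.4793],
       [-0.9998,  0.008 , -0.0199,  0.018 ],
       [ 0.0191, -0.0894, -0.9958,  1.3314],
       [ 0.    ,  0.    ,  0.    ,  1.    ]])}
wrist {'mtx': array([[301.9029,   0.    , 277.1575],
       [  0.    , 301.9029, 206.1164],
       [  0.    ,   0.    ,   1.    ]]), 'T_tool_cam': array([[ 0.001 , -0.9542, -0.2991,  0.0802],
       [ 1.    ,  0.001 ,  0.0001,  0.0004],
       [ 0.0003, -0.2991,  0.9542,  0.0205],
       [ 0.    ,  0.    ,  0.    ,  1.    ]])}
```

View pics/scene0.png

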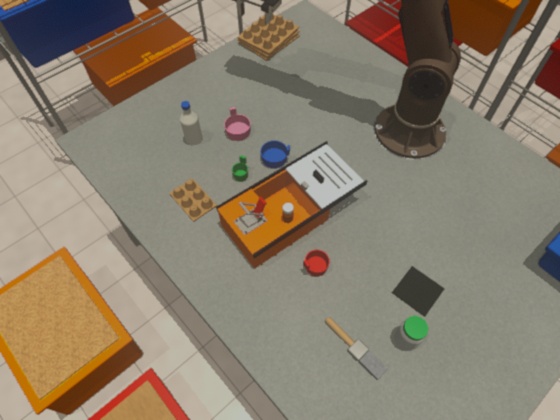

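View pics/top0.png

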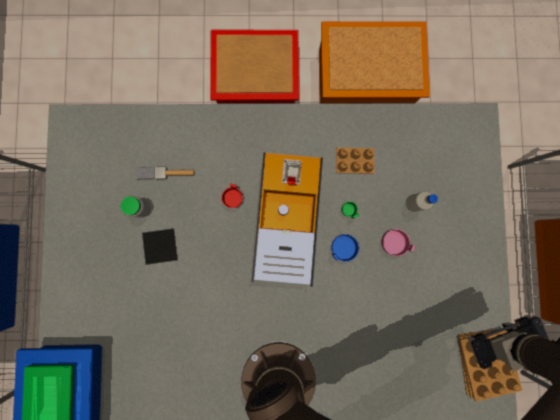

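View pics/wrist0.png

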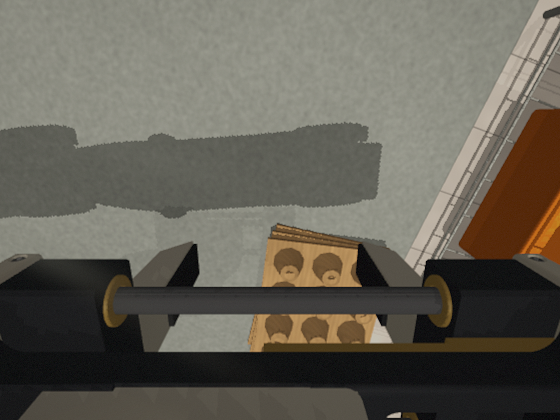

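Seen in the top view: the blue tub is at (344,248), with a pink look-alike at (395,243). Red is at (232,197), green at (349,210), the pot at (283,210) inside the box and the mat at (160,246). The jar is at (131,206) and the box spans (258..320, 152..285). No yellow tub has shown so far. I'll measure these and take close crops.

```bash
cat > h.py <<'E'
from cell import arm
import cv2,numpy as np
from scipy.spatial.transform import Rotation as R
np.set_printoptions(precision=4,suppress=True)
def cam(n):
    ci=arm.camera_info(n)
    if n=="wrist":
        o=arm.observe(); T=np.eye(4); T[:3,:3]=R.from_rotvec(o['ee_rot']).as_matrix(); T[:3,3]=o['position']
        return ci['mtx'],T@ci['T_tool_cam']
    return ci['mtx'],ci['pose']
def shot(n):
    K,P=cam(n); return arm.get_image(n),K,P
def ray(uv,K,P,z):
    uv=np.atleast_2d(uv).astype(float)
    d=np.c_[uv,np.ones(len(uv))]@np.linalg.inv(K).T@P[:3,:3].T
    o=P[:3,3]; t=(z-o[2])/d[:,2]
    return o+d*t[:,None]
def proj(X,K,P):
    X=np.atleast_2d(X); c=(X-P[:3,3])@P[:3,:3]; q=c@K.T; return q[:,:2]/q[:,2:]
def save(im,f,crop=None,s=1):
    if crop: x0,y0,x1,y1=crop; im=im[y0:y1,x0:x1]
    im=cv2.resize(im,None,fx=s,fy=s,interpolation=cv2.INTER_CUBIC); cv2.imwrite("pics/"+f,im[:,:,::-1])
def mask(im,h0,h1,s=90,v=40):
    q=cv2.cvtColor(im,cv2.COLOR_RGB2HSV)
    H=q[...,0]; m=((H>=h0)&(H<=h1)) if h0<=h1 else ((H>=h0)|(H<=h1))
    return (m&(q[...,1]>=s)&(q[...,2]>=v)).astype(np.uint8)
E
python3 - <<'E'
from h import *
im=cv2.imread("pics/top0.png")[:,:,::-1]; K,P=cam("top")
save(im,"t_a.png",(210,140,430,295),3.6)
for n,uv,z in [("blue",(344,248),.04),("pink",(395,243),.04),("red",(232,197),.04),("green",(349,210),.04),("pot",(283,210),.075),("mat",(160,246),.004),("jar",(131,206),.11),("bottle",(432,198),.17),("boxcorners",[(265,153),(321,156),(311,284),(254,282)],.1)]:
    print(n,ray(uv,K,P,z)[:,:2])
E
```

```text
blue [[ 0.437  -0.2224]]
pink [[ 0.4519 -0.3947]]
red [[0.6114 0.1517]]
green [[ 0.5643 -0.2425]]
pot [[ 0.5638 -0.0186]]
mat [[0.4491 0.4002]]
jar [[0.5782 0.4631]]
bottle [[ 0.5903 -0.472 ]]
boxcorners [[ 0.7482  0.0387]
 [ 0.7373 -0.1435]
 [ 0.3271 -0.1039]
 [ 0.3355  0.076 ]]
```

View pics/t_a.png

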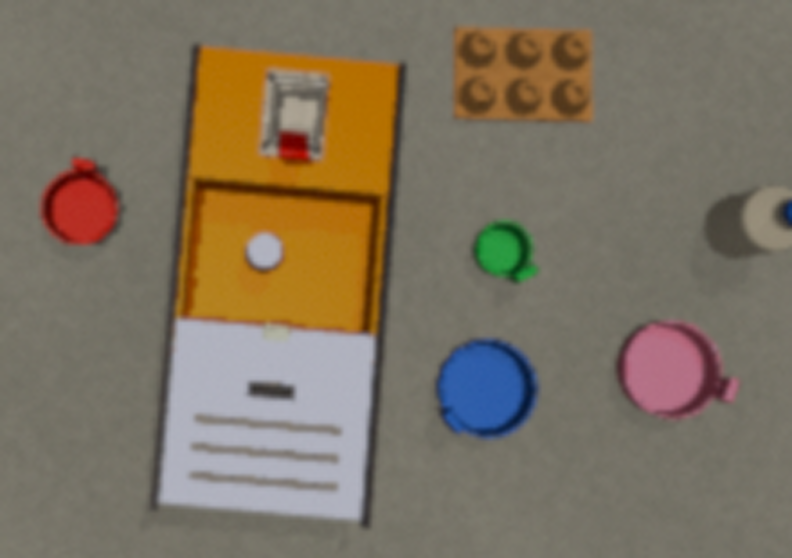

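```bash
cat >> h.py <<'E'
def go(x,y,z,yaw_deg):
    """print tool-frame shift (mm) & twist to put the grasp point at x,y with TCP z, tool-x at world yaw"""
    o=arm.observe(); M=R.from_rotvec(o['ee_rot']).as_matrix()
    d=M.T@(np.array([x,y,z])-o['position'])*1000
    yaw=np.degrees(np.arctan2(M[1,0],M[0,0]))
    t=(yaw-yaw_deg+180)%360-180
    print("shift",d.round(1),"twist",round(np.radians(t),3),"yaw now",yaw.round(2),"pos",o['position'],"j",o['joints'],"F",o['force'],"w",o['width']*91.8,"t",o['clock'])
E
python3 -c "
from h import *
go(.36,-.23,.45,-5.3)"
```

```text
shift [ 266.5 -291.   -45.5] twist 0.421 yaw now 18.83 pos [ 0.2017 -0.5914  0.4041] j [ 1.1394  0.4351  0.025   1.5739 -0.0116  1.134  -0.0751] F [-0.1877 -0.3475 -0.5182] w 91.9751226185465 t 0.15
```

>>> move_arm --pt "266 -291 -45 0.42" --pt "266 -291 -45 0.42" --pt "266 -291 -45 0.42" --pt "266 -291 -45 0.42" --pt "266 -291 -45 0.42" --pt "266 -291 -45 0.42" --pt "266 -291 -45 0.42" --pt "266 -291 -45 0.42" --pt "266 -291 -45 0.42"

```text
clock: 1.27
position: [0.3591, -0.2311, 0.4495]
ee_rot: [3.138, -0.145, -0.001]
force: [0.6, -0.6, -0.9]
width: 0.999
```

```bash
python3 - <<'E'
from h import *
o=arm.observe();print(o['position'],o['dq'])
im,K,P=shot("wrist"); np.savez("w1.npz",im=im,K=K,P=P); save(im,"w1.png",None,1.4)
im,K,P=shot("top"); save(im,"top1.png")
E
```

```text
[ 0.3591 -0.2311  0.4495] [ 0.0107  0.003   0.0076 -0.0015 -0.0016 -0.0009 -0.002 ]
```

View pics/w1.png

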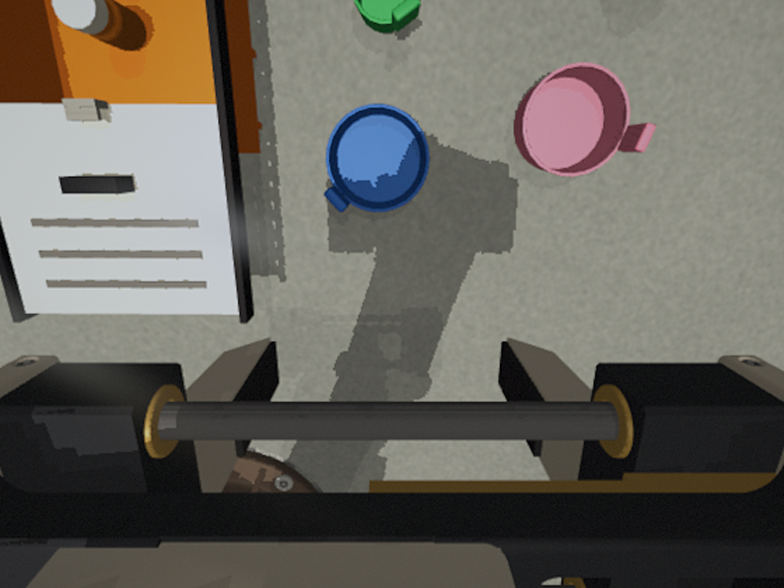

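View pics/top1.png

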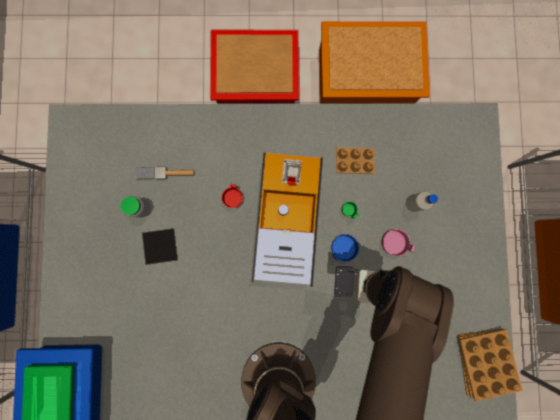

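Close crop: the blue tub is at (270,112) in wrist pixels with its tab at (241,142), and the pink look-alike is at (408,85). I'll take the blue one. There is no yellow tub anywhere. Next I look at the box.

```bash
cat >> h.py <<'E'
def rim(im,K,P,h0,h1,s=90,v=40,z=.04,zt=.07,near=None):
    """largest blob; fit rim ellipse -> centre on plane z ; tab dir from farthest hull pts on plane zt"""
    m=mask(im,h0,h1,s,v); m=cv2.morphologyEx(m,cv2.MORPH_CLOSE,np.ones((3,3),np.uint8))
    cs,_=cv2.findContours(m,cv2.RETR_EXTERNAL,cv2.CHAIN_APPROX_NONE)
    out=[]
    for c in sorted(cs,key=cv2.contourArea)[::-1][:3]:
        if cv2.contourArea(c)<60: continue
        Q=ray(c[:,0,:],K,P,z)[:,:2]
        (cx,cy),r=cv2.minEnclosingCircle(Q.astype(np.float32)); ctr=np.array([cx,cy])
        out.append((cv2.contourArea(c),c[:,0,:].mean(0),ctr,r)); 
    return out,m
E
python3 - <<'E'
from h import *
d=np.load("w1.npz"); im,K,P=d['im'],d['K'],d['P']
o,m=rim(im,K,P,100,125); print(o)
save(cv2.cvtColor(m*255,cv2.COLOR_GRAY2RGB),"m1.png"); 
save(im,"w1c.png",(210,50,330,190),5)
# box from lid near edge etc
go(.45,-.02,.45,-5.3)
E
```

```text
[(4542.5, array([267.4009, 114.5286]), array([ 0.4331, -0.2253]), 0.051325250416994095)]
shift [  70.8 -218.9   -0.6] twist -0.001 yaw now -5.36 pos [ 0.3591 -0.2313  0.4495] j [ 0.5606  0.0773 -0.1215  1.944   0.0107  1.1214 -1.2294] F [-0.4237 -0.3126 -0.2462] w 91.67923093327387 t 1.375
```

View pics/w1c.png

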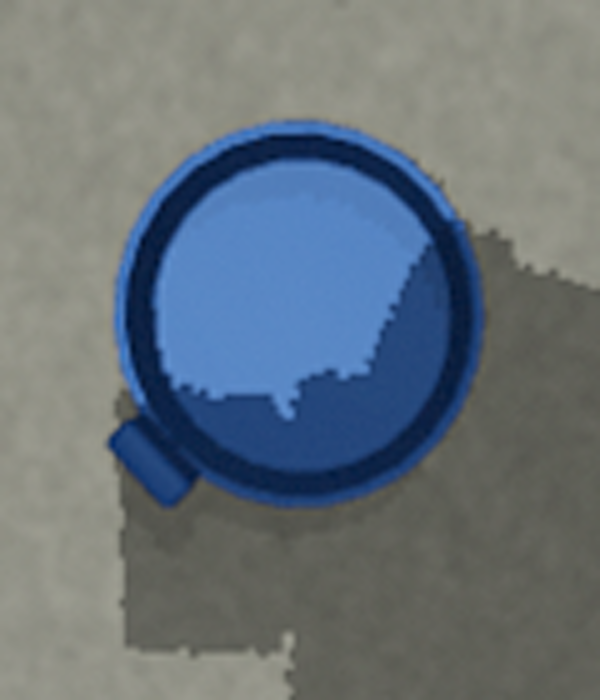

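>>> move_arm --pt "71 -219 0 0" --pt "71 -219 0 0" --pt "71 -219 0 0" --pt "71 -219 0 0" --pt "71 -219 0 0" --pt "71 -219 0 0"

```text
clock: 2.12
position: [0.4502, -0.02, 0.4493]
ee_rot: [3.138, -0.146, -0.002]
force: [-0.3, 0.2, 0.1]
width: 1.0
```

```bash
python3 - <<'E'
from h import *
d=np.load("w1.npz"); K,P=d['K'],d['P']
a=ray((270.1,112.8),K,P,.04)[0];b=ray((240.4,142.6),K,P,.07)[0]; v=b-a; print("blue",a,b,np.hypot(*v[:2]),np.degrees(np.arctan2(v[1],v[0])))
im,K,P=shot("wrist"); np.savez("w2.npz",im=im,K=K,P=P); save(im,"w2.png",None,1.4)
E
```

```text
blue [ 0.4382 -0.2305  0.04  ] [ 0.4083 -0.1933  0.07  ] 0.047694005746950166 128.7994784540364
```

View pics/w2.png

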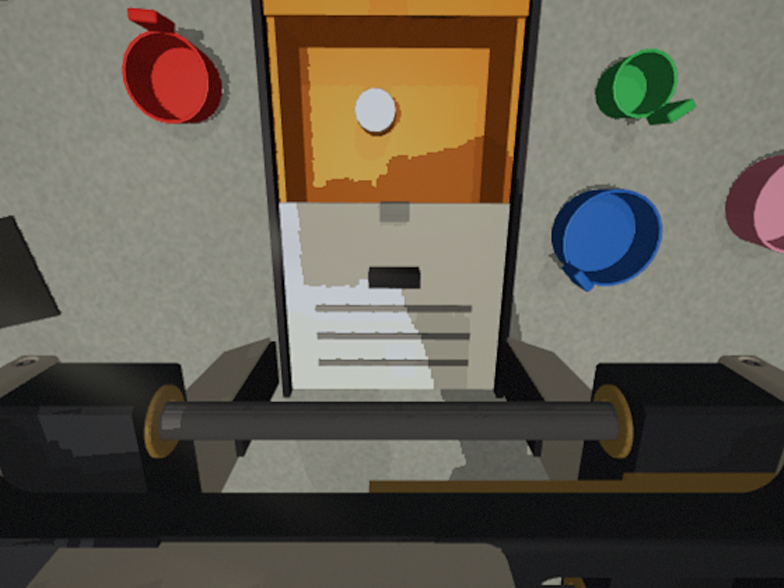

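```bash
python3 - <<'E'
from h import *
d=np.load("w2.npz"); im=d['im']
A=im[0:95,80:165];B=im[25:110,415:500]; A=A[:85]
C=im[130:215,240:325]
save(np.hstack([A,B]),"w2c.png",None,4.6)
save(im,"w2d.png",(180,40,390,220),3.7)
E
```

```text
(no output)
```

View pics/w2c.png

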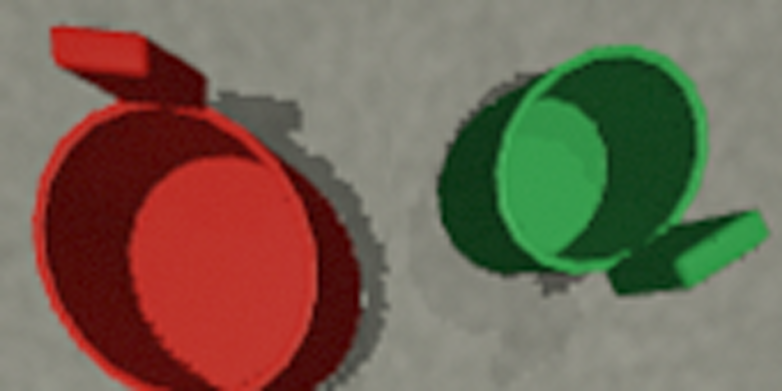

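View pics/w2d.png

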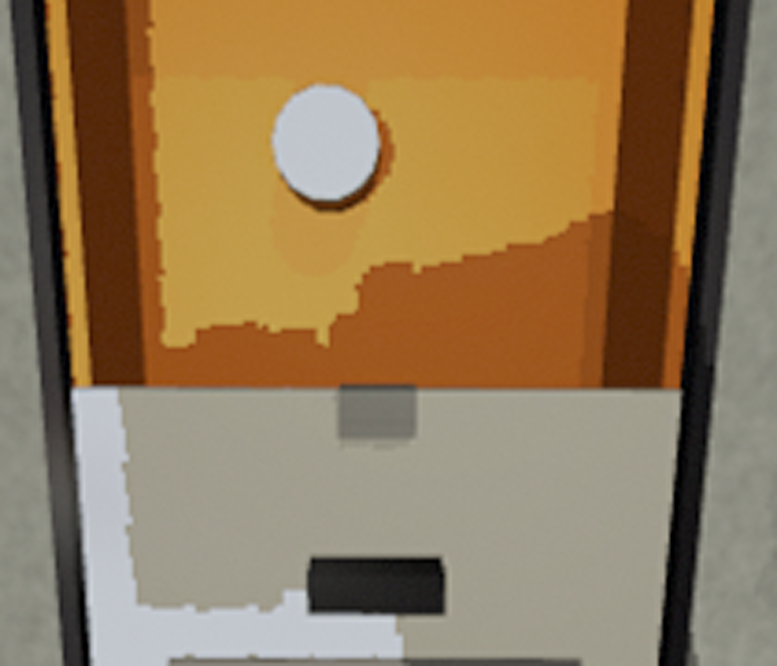

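```bash
python3 - <<'E'
from h import *
d=np.load("w2.npz"); im,K,P=d['im'],d['K'],d['P']
def tub(n,c,t):
    a=ray(c,K,P,.04)[0];b=ray(t,K,P,.07)[0];v=b-a
    print(n,a[:2],b[:2],np.hypot(*v[:2]).round(4),np.degrees(np.arctan2(v[1],v[0])).round(1))
tub("green",(460.9,59.6),(487,79.1)); tub("red",(118.4,55),(101.7,11.3))
tub("blue?",((552+661)/2/1.4,(188+285)/2/1.4),(577/1.4,275/1.4))
L=ray([(199.5,144.9),(364.3,144.9)],K,P,.098); w=L[1]-L[0]; print("lid edge",L[:,:2],np.linalg.norm(w),np.degrees(np.arctan2(w[0],-w[1])),"mid",L.mean(0))
print("pot",ray((268.1,78.4),K,P,.075)[0])
print("bar",ray((180+375/3.7,40+597/3.7),K,P,.12)[0])
# well walls inner, top z=.092: rails
# rail outer edges: measure rails at two rows z=.103
for y in (20,100):
    row=im[y]; print(y,[(int(x),row[x].tolist()) for x in []])
im2=cv2.imread("pics/top0.png")[:,:,::-1];K,P=cam("top")
save(im2,"t_b.png",(240,140,335,225),7)
E
```

```text
green [ 0.5677 -0.248 ] [ 0.5424 -0.2615] 0.0286 -152.1
red [0.6093 0.1502] [0.645  0.1434] 0.0363 -10.7
blue? [ 0.4402 -0.2238] [ 0.4149 -0.185 ] 0.0463 123.0
lid edge [[ 0.5032  0.0583]
 [ 0.4869 -0.1189]] 0.1779492104513136 -5.270708697876559 mid [ 0.4951 -0.0303  0.098 ]
pot [ 0.5648 -0.0217  0.075 ]
bar [ 0.4383 -0.0244  0.12  ]
20 []
100 []
```

View pics/t_b.png

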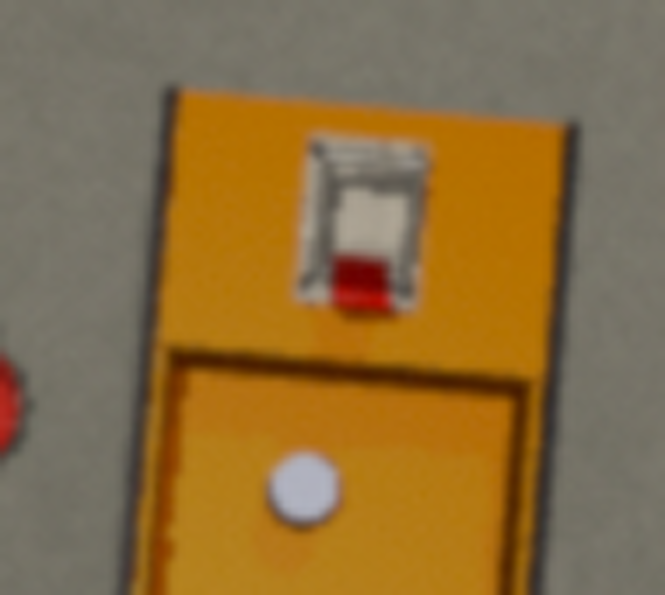

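```bash
python3 - <<'E'
from h import *
d=np.load("w2.npz"); K,P=d['K'],d['P']
u=np.array([np.cos(np.radians(5.3)),-np.sin(np.radians(5.3))])
for z in(.092,.098):
  f=ray((395/1.4,15/1.4),K,P,z)[0][:2]; print("w2 deck edge",f,"origin",f-.075*u)
print("corners in box rail ends w2", )
K,P=cam("top")
f=ray((240+345/7,140+366/7),K,P,.098)[0][:2];print("top deck",f,f-.075*u)
f=ray([(240+171/7,140+90/7),(240+573/7,140+123/7)],K,P,.103)[:,:2];print("far corners",f,f.mean(0)-.195*u)
g=ray((240+303/7,140+487/7),K,P,.075)[0][:2]; print("pot top",g)
go(.5648,-.0217,.30,-5.3)
E
```

```text
w2 deck edge [ 0.6224 -0.0418] origin [ 0.5477 -0.0348]
w2 deck edge [ 0.6208 -0.0415] origin [ 0.5461 -0.0346]
corners in box rail ends w2
top deck [ 0.6194 -0.0388] [ 0.5447 -0.0319]
far corners [[ 0.748   0.0405]
 [ 0.7314 -0.1458]] [ 0.5456 -0.0346]
pot top [ 0.5652 -0.0195]
shift [114.5  -9.5 149.3] twist -0.001 yaw now -5.38 pos [ 0.45   -0.0203  0.4494] j [ 0.2363  0.1352 -0.3462  1.8836  0.0511  1.1321 -1.7934] F [-0.3362 -0.1832  0.0359] w 91.99581885771008 t 2.175
```

>>> move_arm --pt "114 -9 0 0" --pt "114 -9 100 0" --pt "114 -9 160 0" --pt "114 -9 200 0" --pt "114 -9 226 0" --pt "114 -9 226 0" --pt "114 -9 226 0" --grip 66

```text
clock: 3.05
position: [0.565, -0.021, 0.2253]
ee_rot: [3.138, -0.145, 0.002]
force: [0.1, -0.8, 1.5]
width: 0.718
```

```bash
python3 - <<'E'
from h import *
go(.5648,-.0205,.223,-5.3)
im,K,P=shot("wrist"); save(im,"w3.png",None,1.4)
E
```

```text
shift [-0.3 -0.5  2.3] twist -0.0 yaw now -5.31 pos [ 0.565  -0.021   0.2253] j [ 0.1439  0.5681 -0.2815  1.886   0.2303  0.7176 -1.9333] F [ 0.1088 -0.7527  1.5108] w 65.87275527946402 t 3.05
```

View pics/w3.png

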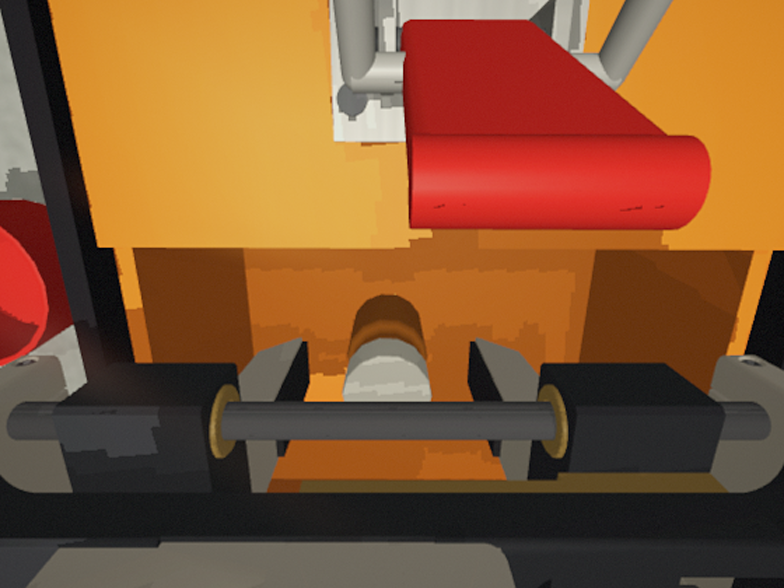

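Pot cap at (387,375) sits centred between the fingers. I'll close, then lift.

>>> move_arm --pt "0 0 2 0" --pt "0 0 2 0" --pt "0 0 2 0" --pt "0 0 2 0" --pt "0 0 2 0" --pt "0 0 -60 0" --pt "0 0 -120 0" --pt "0 0 -150 0" --pt "0 0 -150 0" --grip 25 --grip_force 20

```text
clock: 4.22
position: [0.5652, -0.0199, 0.3763]
ee_rot: [-3.138, 0.143, -0.008]
force: [-0.0, 0.2, -0.9]
width: 0.342
```

```bash
python3 - <<'E'
from h import *
im,K,P=shot("top"); 
c=im[215:275,130:190]; g=cv2.cvtColor(im,cv2.COLOR_RGB2GRAY); m=(g[220:272,135:185]<50).astype(np.uint8); 
ys,xs=np.nonzero(m); (u,v),sz,a=cv2.minAreaRect(np.c_[xs,ys].astype(np.float32)); print(u+135,v+220,sz,a)
t=ray((u+135,v+220),K,P,.004)[0]; print(t)
go(t[0],t[1],.30,-5.3)
save(im,"t_c.png",(40,130,340,300),2.6)
E
```

```text
159.44323348999023 246.07423400878906 (30.794145584106445, 31.256715774536133) 82.40535736083984
[0.4489 0.4021 0.004 ]
shift [-154.  -409.9   74.1] twist 0.001 yaw now -5.24 pos [ 0.5647 -0.0201  0.3743] j [ 0.1854  0.3905 -0.3305  1.7414  0.1449  1.0319 -1.8585] F [ 0.5133  0.1267 -0.0947] w 31.385973353011522 t 4.275
```

View pics/t_c.png

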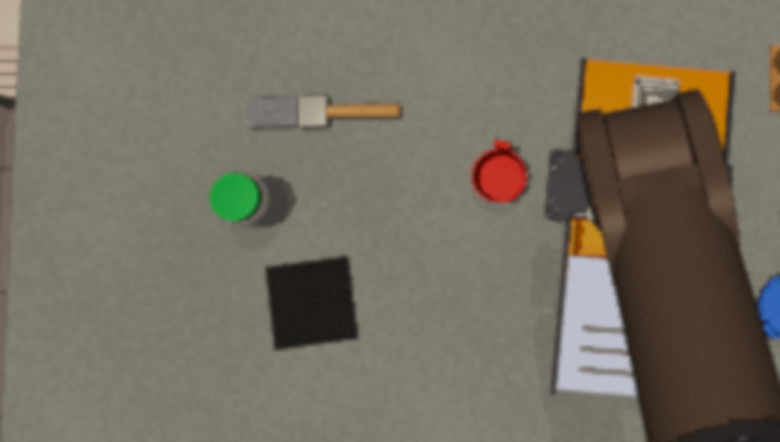

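>>> move_arm --pt "-154 -410 0 0" --pt "-154 -410 0 0" --pt "-154 -410 0 0" --pt "-154 -410 0 0" --pt "-154 -410 0 0" --pt "-154 -410 0 0" --pt "-154 -410 0 0" --pt "-154 -410 0 0" --pt "-154 -410 0 0"

```text
clock: 5.4
position: [0.4485, 0.4018, 0.3719]
ee_rot: [3.136, -0.142, -0.003]
force: [0.6, -0.8, -0.6]
width: 0.341
```

```bash
python3 - <<'E'
from h import *
go(.449,.402,.224,-5.3)
im,K,P=shot("wrist"); save(im,"w4.png",None,1.4)
E
```

```text
shift [  0.8  -0.6 147.9] twist 0.002 yaw now -5.19 pos [0.4485 0.4018 0.3719] j [-0.5161  0.4681 -0.4361  1.6439  0.2177  1.0814 -2.6758] F [ 0.5948 -0.7976 -0.6168] w 31.33367008647143 t 5.4
```

View pics/w4.png

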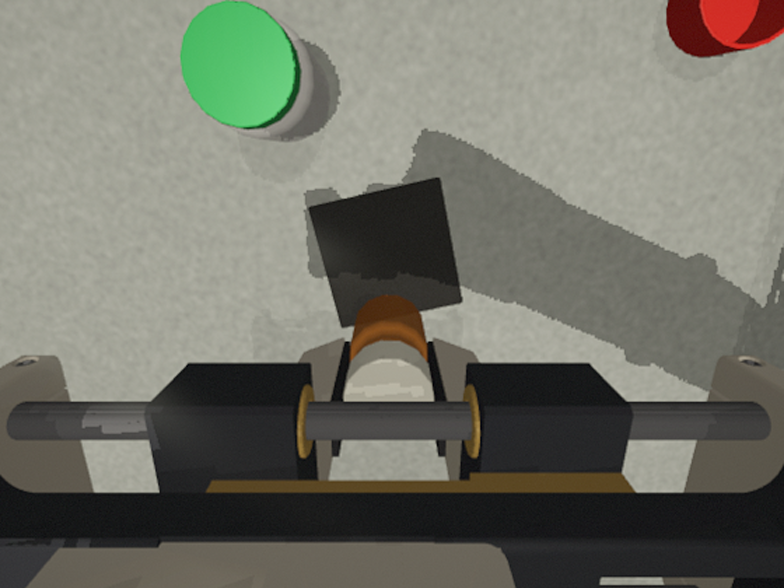

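```bash
python3 - <<'E'
from h import *
K,P=cam("wrist"); print(ray(np.array([(310,207),(439,178),(462,302),(342,327)])/1.4,K,P,.004).mean(0))
E
```

```text
[0.4484 0.3991 0.004 ]
```

>>> move_arm --pt "1 0 60 0" --pt "1 0 110 0" --pt "1 0 135 0" --pt "1 0 147 0" --pt "1 0 149 0" --pt "1 0 149 0" --pt "1 0 149 0"

```text
clock: 6.32
position: [0.45, 0.4024, 0.2259]
ee_rot: [-3.137, 0.144, -0.002]
force: [0.3, -0.2, -1.1]
width: 0.344
```

>>> move_arm --pt "0 0 1 0" --pt "0 0 2 0" --pt "0 0 2 0"

```text
clock: 6.7
position: [0.4496, 0.4022, 0.2227]
ee_rot: [3.138, -0.143, -0.0]
force: [0.5, 0.8, -0.9]
width: 0.341
```

Now at the expected height (0.2227). I'll release, with a slight lowering first, and then back off upward.

>>> move_arm --pt "0 0 1 0" --pt "0 0 1 0" --pt "0 0 1 0" --pt "0 0 1 0"

```text
clock: 7.2
position: [0.4496, 0.4022, 0.2217]
ee_rot: [3.138, -0.143, -0.0]
force: [-0.5, -0.6, -0.0]
width: 0.338
```

>>> move_arm --pt "0 0 0 0" --pt "0 0 0 0" --pt "0 0 0 0" --pt "0 0 -50 0" --pt "0 0 -110 0" --pt "0 0 -150 0" --pt "0 0 -150 0" --grip 60

```text
clock: 8.07
position: [0.4501, 0.403, 0.3755]
ee_rot: [-3.133, 0.143, -0.007]
force: [-0.7, 0.5, -1.0]
width: 0.654
```

```bash
python3 - <<'E'
from h import *
im,K,P=shot("wrist"); save(im,"w5.png",None,1.4)
go(.40,.15,.45,-5.3)
E
```

```text
shift [-26.3 255.7 -77.5] twist 0.001 yaw now -5.24 pos [0.4497 0.4024 0.3731] j [-0.5671  0.4556 -0.3595  1.6465  0.1781  1.0688 -2.6407] F [ 0.0371 -0.2432 -0.85  ] w 60.195233504861996 t 8.125
```

View pics/w5.png

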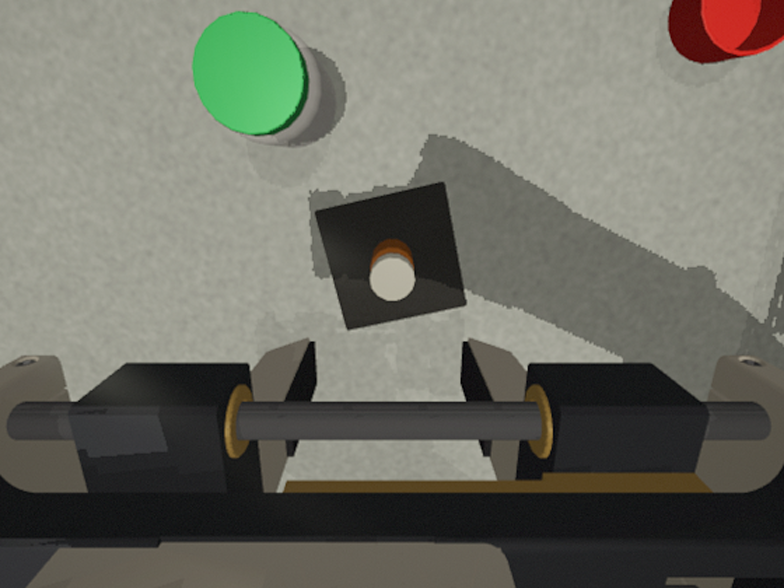

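Pot stands upright on the mat at (392,270). Next is the red tub, viewed from directly above in the grasp yaw.

```bash
python3 - <<'E'
from h import *
go(.61,.075,.40,79.3)
E
```

```text
shift [189.5 311.4 -27.1] twist -1.475 yaw now -5.24 pos [0.4497 0.4024 0.3731] j [-0.5671  0.4556 -0.3595  1.6465  0.1781  1.0688 -2.6407] F [ 0.0371 -0.2432 -0.85  ] w 60.195233504861996 t 8.125
```

>>> move_arm --pt "189 311 -27 -1.47" --pt "189 311 -27 -1.47" --pt "189 311 -27 -1.47" --pt "189 311 -27 -1.47" --pt "189 311 -27 -1.47" --pt "189 311 -27 -1.47" --pt "189 311 -27 -1.47" --pt "189 311 -27 -1.47" --pt "189 311 -27 -1.47" --pt "189 311 -27 -1.47" --grip 40

```text
clock: 9.38
position: [0.6093, 0.0753, 0.3978]
ee_rot: [-2.427, -1.993, 0.002]
force: [1.1, -0.2, 0.3]
width: 0.437
```

```bash
python3 - <<'E'
from h import *
go(.645,.143,.35,79.3)
im,K,P=shot("wrist"); np.savez("w6.npz",im=im,K=K,P=P); save(im,"w6.png",None,1.4)
E
```

```text
shift [73.4 21.9 47.8] twist -0.009 yaw now 78.78 pos [0.6093 0.0753 0.3978] j [ 0.2046  0.4991 -0.618   1.5709  0.3054  1.1713 -0.6715] F [ 1.0585 -0.2321  0.3105] w 40.153662355995635 t 9.375
```

View pics/w6.png

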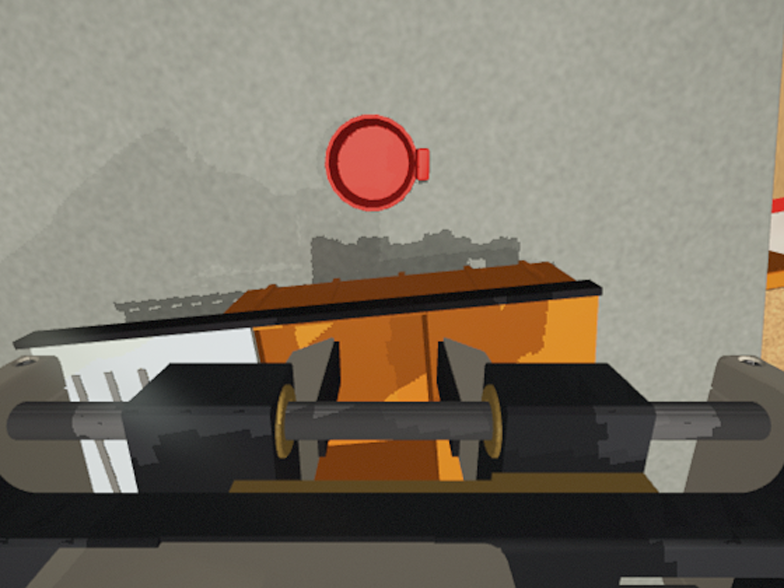

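```bash
cat >> h.py <<'E'
def tub(c,t,K,P,zo=0,s=1.4):
    a=ray(np.array(c)/s,K,P,.04+zo)[0];b=ray(np.array(t)/s,K,P,.07+zo)[0];v=b-a
    print("centre",a[:2],"tab",b[:2],"r",np.hypot(*v[:2]).round(4),"ang",np.degrees(np.arctan2(v[1],v[0])).round(1)); return a,b
E
python3 - <<'E'
from h import *
d=np.load("w6.npz"); im,K,P=d['im'],d['K'],d['P']
save(im,"w6c.png",(225,75,315,155),7)
a,b=tub((371,163),(423.5,164.5),K,P)
go(b[0],b[1],.30,79.3)
E
```

```text
centre [0.61   0.1518] tab [0.647 0.144] r 0.0378 ang -12.0
shift [74.6 23.7 98.1] twist -0.008 yaw now 78.83 pos [0.6093 0.0754 0.3981] j [ 0.2044  0.4987 -0.618   1.5706  0.3054  1.1715 -0.6709] F [-0.3535 -0.549   0.0251] w 39.919491098986526 t 9.425
```

View pics/w6c.png

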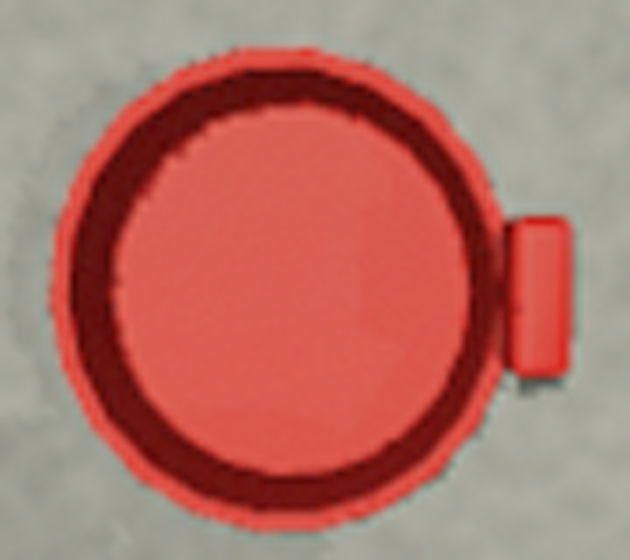

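>>> move_arm --pt "75 24 40 -0.02" --pt "75 24 100 -0.02" --pt "75 24 140 -0.02" --pt "75 24 165 -0.02" --pt "75 24 176 -0.02" --pt "75 24 176 -0.02" --grip 28

```text
clock: 10.18
position: [0.6474, 0.1444, 0.2227]
ee_rot: [2.405, 2.022, -0.001]
force: [0.9, 0.5, 0.6]
width: 0.307
```

```bash
python3 - <<'E'
from h import *
go(.647,.144,.222,78)
im,K,P=shot("wrist"); save(im,"w7.png",None,1.4)
E
```

```text
shift [-0.5 -0.3  0.7] twist 0.037 yaw now 80.1 pos [0.6474 0.1444 0.2227] j [ 0.0375  0.7439 -0.5397  1.6131  0.4554  0.9132 -0.8414] F [0.9019 0.5199 0.6259] w 28.219538677397153 t 10.175
```

View pics/w7.png

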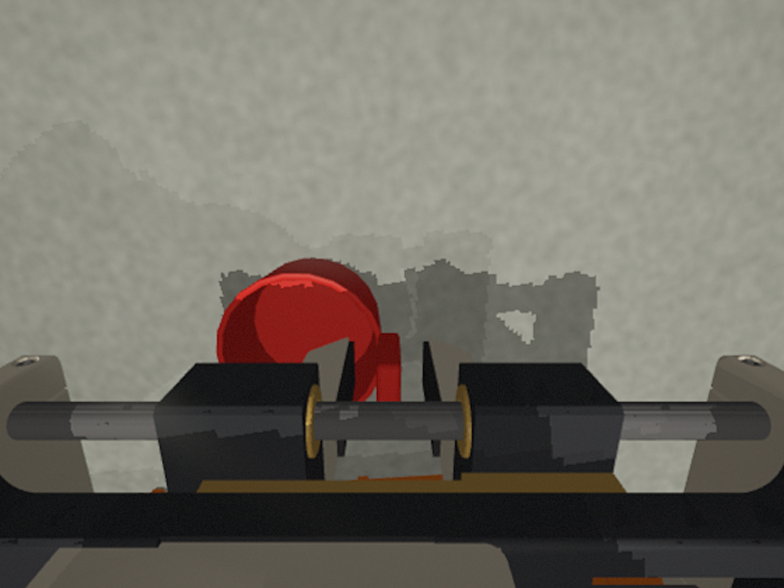

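>>> move_arm --pt "0 0 1 0.03" --pt "0 0 1 0.03" --pt "0 0 1 0.03" --pt "0 0 1 0.03" --pt "0 0 1 0.03" --pt "0 0 -40 0.03" --pt "0 0 -100 0.03" --pt "0 0 -130 0.03" --pt "0 0 -130 0.03" --grip 5 --grip_force 30

```text
clock: 11.35
position: [0.6479, 0.1447, 0.3559]
ee_rot: [2.433, 1.985, 0.008]
force: [-1.6, 0.1, -1.3]
width: 0.097
```

```bash
python3 - <<'E'
from h import *
im,K,P=shot("wrist"); np.savez("w8.npz",im=im,K=K,P=P); save(im,"w8.png",None,1.4)
im,K,P=shot("top"); save(im,"t_d.png",(210,140,430,295),3)
go(.47,-.10,.40,79)
E
```

```text
shift [-274.6 -124.6  -47.6] twist -0.01 yaw now 78.42 pos [0.6472 0.144  0.3523] j [ 0.0662  0.6124 -0.5893  1.4981  0.3596  1.141  -0.7921] F [ 0.3687 -0.2239 -0.9572] w 8.632330036664621 t 11.45
```

View pics/w8.png

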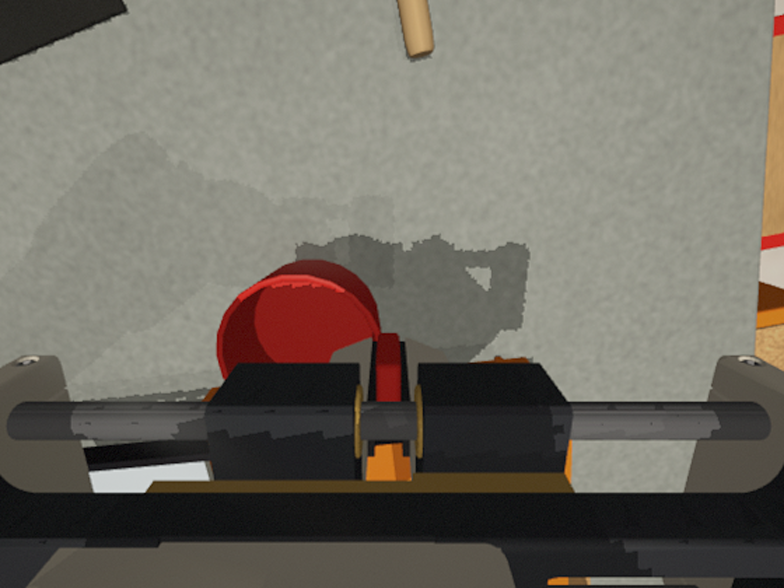

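View pics/t_d.png

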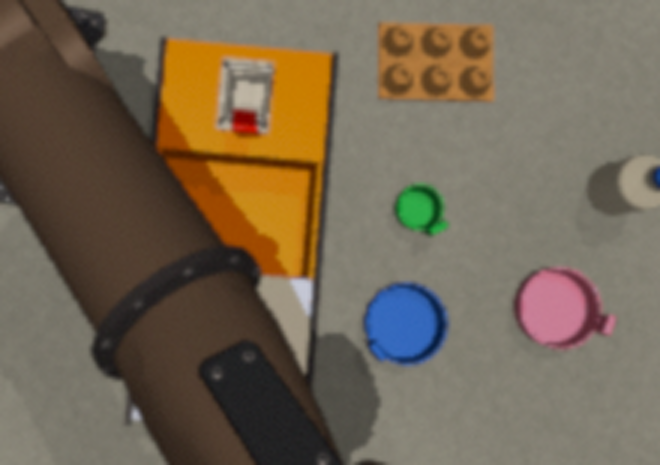

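Red is held upright (tab at (388,375)), and blue, green and pink are undisturbed. I'll carry red over the box to a viewpoint beside blue.

```bash
python3 - <<'E'
from h import *
go(.4775,-.35,.43,96)
E
```

```text
shift [-518.1  -67.   -77.4] twist -0.307 yaw now 78.42 pos [0.6472 0.144  0.3523] j [ 0.0662  0.6124 -0.5893  1.4981  0.3596  1.141  -0.7921] F [ 0.3687 -0.2239 -0.9572] w 8.632330036664621 t 11.45
```

>>> move_arm --pt "0 0 -50 0" --pt "-50 -7 -77 -0.05" --pt "-100 -14 -77 -0.1" --pt "-150 -20 -77 -0.15" --pt "-200 -27 -77 -0.2" --pt "-250 -33 -77 -0.25" --pt "-300 -40 -77 -0.3" --pt "-350 -46 -77 -0.3" --pt "-400 -53 -77 -0.3" --pt "-450 -59 -77 -0.3" --pt "-490 -64 -77 -0.3" --pt "-518 -67 -77 -0.3" --pt "-518 -67 -77 -0.3" --pt "-518 -67 -77 -0.3"

```text
clock: 13.2
position: [0.4778, -0.349, 0.4286]
ee_rot: [-2.108, -2.327, -0.001]
force: [1.2, 1.4, -1.6]
width: 0.095
```

```bash
python3 - <<'E'
from h import *
go(.4775,-.35,.43,96)
im,K,P=shot("wrist"); np.savez("w9.npz",im=im,K=K,P=P); save(im,"w9.png",None,1.4)
E
```

```text
shift [-0.9 -0.4 -1.4] twist -0.006 yaw now 95.65 pos [ 0.4778 -0.349   0.4286] j [ 0.973   0.4371 -0.6207  1.5836  0.2652  1.2086  0.4004] F [ 1.1608  1.4339 -1.6004] w 8.712519947419407 t 13.2
```

View pics/w9.png

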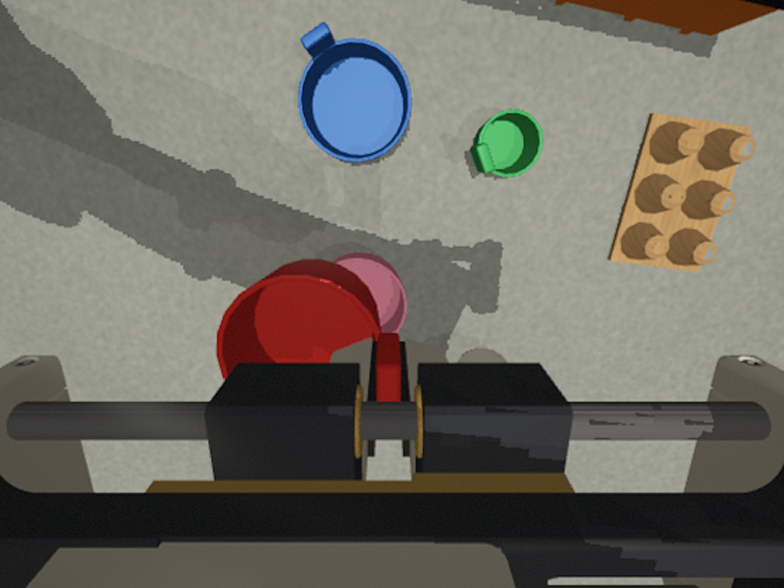

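```bash
python3 - <<'E'
from h import *
d=np.load("w9.npz"); im=d['im']
save(im,"w9c.png",(200,10,305,120),5.4)
E
```

```text
(no output)
```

View pics/w9c.png

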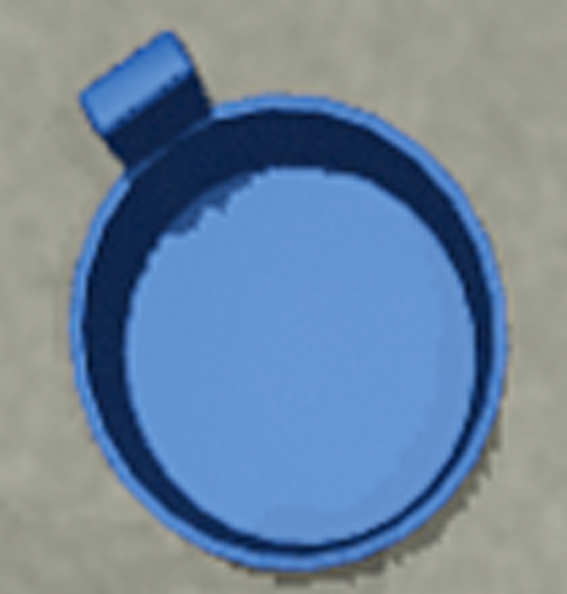

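```bash
cat >> h.py <<'E'
from scipy.optimize import least_squares
def circ(pts,K,P,z):
    Q=ray(pts,K,P,z)[:,:2]
    r=least_squares(lambda p:np.hypot(*(Q-p[:2]).T)-p[2],[*Q.mean(0),.04]); print("circle",r.x, "res",np.abs(r.fun).max()); return r.x
E
python3 - <<'E'
from h import *
d=np.load("w9.npz"); K,P=d['K'],d['P']
f=lambda p:np.array(p)/5.4+[200,10]
c=circ(f([(70,320),(508,345),(290,95),(305,572),(110,457),(440,163)]),K,P,.04)
t=ray(f([(137,82)]),K,P,.07)[0]; v=t[:2]-c[:2]; print(t,np.hypot(*v),np.degrees(np.arctan2(v[1],v[0])))
yaw=96;a=np.radians(yaw-90)
g=c[:2]+.0375*np.array([np.cos(a),np.sin(a)]); print(g); go(g[0],g[1],.30,yaw)
d=np.load("w1.npz"); K1,P1=d['K'],d['P']
f=lambda p:np.array(p)/5+[210,50]
circ(f([(117,310),(484,310),(300,120),(300,508),(170,180),(430,440)]),K1,P1,.04)
E
```

```text
circle [ 0.4383 -0.2301  0.0455] res 0.0006188488594417521
[ 0.4094 -0.1922  0.07  ] 0.04758070231276457 127.32836987351172
[ 0.4756 -0.2262]
shift [121.9   9.7 129.1] twist -0.005 yaw now 95.7 pos [ 0.4781 -0.3486  0.4289] j [ 0.9725  0.4367 -0.6211  1.5834  0.2652  1.2087  0.4005] F [ 0.7602  0.5677 -1.3238] w 8.856571191772156 t 13.25
circle [ 0.4368 -0.23    0.045 ] res 0.0012899420054014177
```

>>> move_arm --pt "62 5 0 0" --pt "122 10 30 0" --pt "122 10 80 0" --pt "122 10 120 0" --pt "122 10 140 0" --pt "122 10 140 0" --pt "122 10 140 0"

```text
clock: 14.12
position: [0.4764, -0.2267, 0.2907]
ee_rot: [2.108, 2.328, 0.001]
force: [0.6, 0.5, -0.7]
width: 0.098
```

```bash
python3 - <<'E'
from h import *
go(.4756,-.2262,.226,96)
im,K,P=shot("wrist"); np.savez("w10.npz",im=im,K=K,P=P); save(im,"w10.png",None,1.4)
E
```

```text
shift [ 0.6 -0.8 64.7] twist -0.006 yaw now 95.68 pos [ 0.4764 -0.2267  0.2907] j [ 0.7977  0.4839 -0.6141  1.9062  0.361   0.8615  0.098 ] F [ 0.6382  0.505  -0.6881] w 9.040809047905702 t 14.125
```

View pics/w10.png

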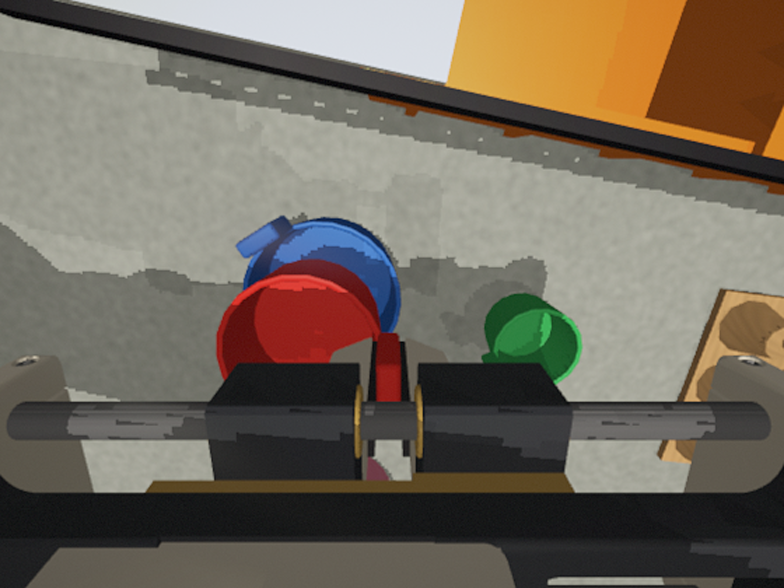

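>>> move_arm --pt "0 -1 25 0" --pt "0 -1 45 0" --pt "0 -1 56 0" --pt "0 -1 61 0" --pt "0 -1 64 0" --pt "0 -1 64 0" --pt "0 -1 64 0"

```text
clock: 15.05
position: [0.4752, -0.2275, 0.2266]
ee_rot: [2.109, 2.326, 0.001]
force: [-1.5, 2.0, 6.9]
width: 0.098
```

>>> move_arm --pt "0 0 -1 0" --pt "0 0 -1 0" --pt "0 0 -1 0" --pt "0 0 -40 0" --pt "0 0 -100 0" --pt "-40 0 -160 0" --pt "-90 0 -200 0" --pt "-120 0 -200 0" --pt "-120 0 -200 0" --pt "-120 0 -200 0" --grip 26

```text
clock: 16.3
position: [0.4865, -0.3462, 0.4252]
ee_rot: [-2.109, -2.327, -0.001]
force: [0.4, 0.7, 0.5]
width: 0.283
```

```bash
python3 - <<'E'
from h import *
im,K,P=shot("wrist"); np.savez("w11.npz",im=im,K=K,P=P); save(im,"w11.png",None,1.4)
E
```

```text
(no output)
```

View pics/w11.png

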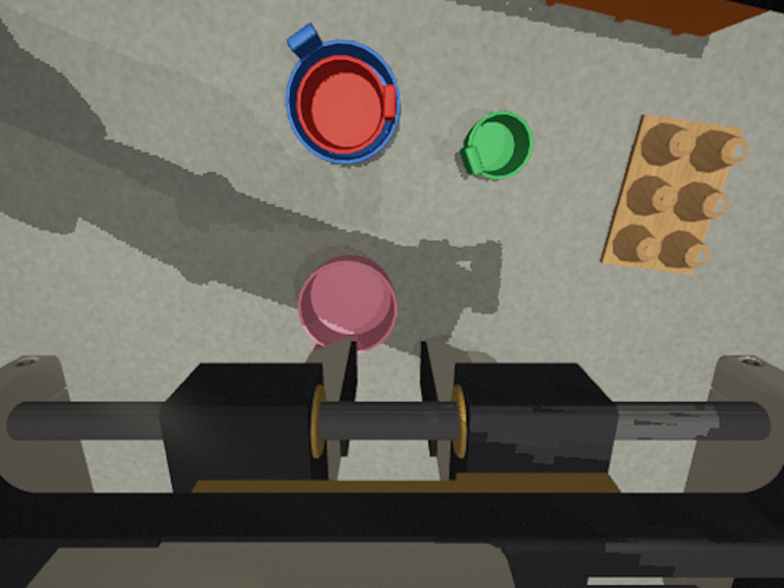

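```bash
python3 - <<'E'
from h import *
go(.51,-.18,.39,-62)
E
```

```text
shift [162.5  39.7  35.4] twist 2.752 yaw now 95.69 pos [ 0.4866 -0.3457  0.4252] j [ 0.9627  0.4503 -0.6299  1.5755  0.277   1.2079  0.3803] F [-0.7934 -0.1459  0.3796] w 26.037501474267092 t 16.35
```

>>> move_arm --pt "0 40 0 -0.1" --pt "5 90 30 -0.25" --pt "5 92 35 -0.38" --pt "5 92 35 -0.38" --pt "5 92 35 -0.38" --pt "5 92 35 -0.38"

```text
clock: 17.1
position: [0.5772, -0.333, 0.3916]
ee_rot: [1.635, 2.681, -0.001]
force: [0.4, -0.3, -0.1]
width: 0.287
```

```bash
python3 - <<'E'
from h import *
im,K,P=shot("wrist"); np.savez("w12.npz",im=im,K=K,P=P); save(im,"w12.png",None,1.4)
go(.542,-.2615,.30,118)
m=mask(im,45,80); ys,xs=np.nonzero(m); x0,y0=xs.min()-8,ys.min()-8; print(x0,y0,xs.max(),ys.max())
save(im,"w12c.png",(max(x0,0),max(y0,0),max(x0,0)+90,max(y0,0)+80),7)
E
```

```text
shift [79.9  1.5 91.5] twist -0.013 yaw now 117.28 pos [ 0.5772 -0.3331  0.3916] j [ 0.8578  0.6074 -0.6854  1.436   0.3933  1.2364  0.6076] F [-0.2086  0.443   0.5229] w 26.125523488133222 t 17.15
268 78 332 138
```

View pics/w12.png

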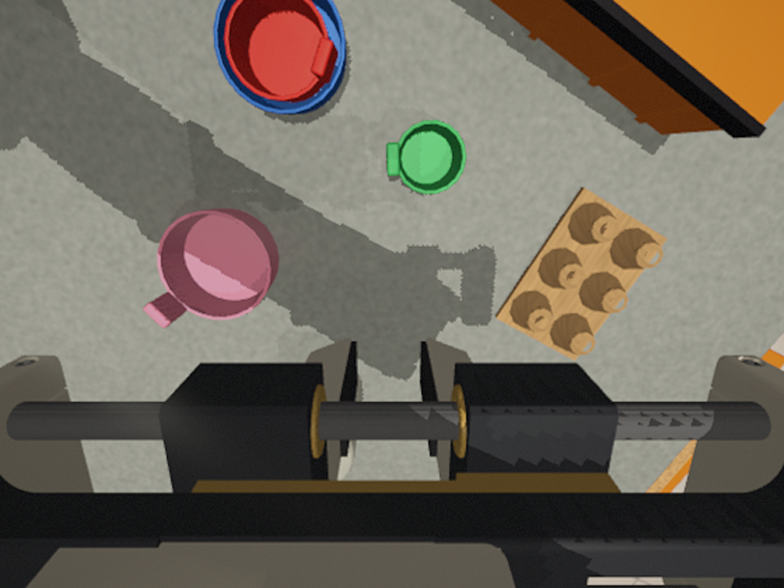

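View pics/w12c.png

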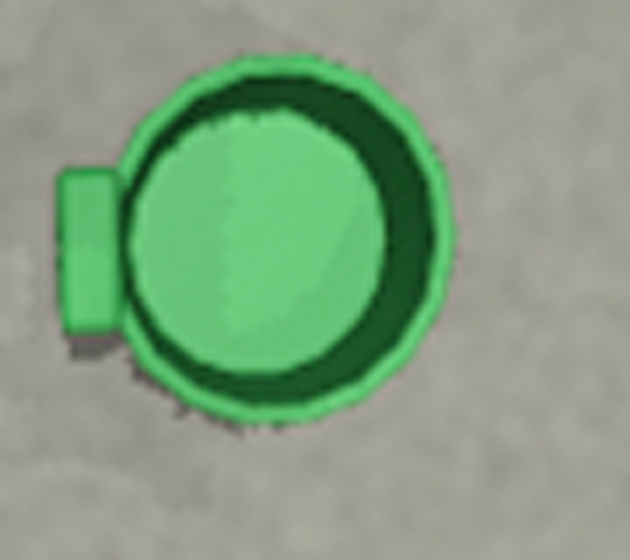

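```bash
python3 - <<'E'
from h import *
d=np.load("w12.npz"); K,P=d['K'],d['P']
f=lambda p:np.array(p)/7+[268,78]
c=circ(f([(457,240),(283,52),(270,425),(405,380),(400,108)]),K,P,.04)
t=ray(f([(92,250)]),K,P,.07)[0]; v=t[:2]-c[:2]; print(t,np.hypot(*v),np.degrees(np.arctan2(v[1],v[0])))
go(t[0],t[1],.222,np.degrees(np.arctan2(v[1],v[0]))+270)
d=np.load("w11.npz"); K,P=d['K'],d['P']
save(d['im'],"w11c.png",(195,10,300,120),5.4)
E
```

```text
circle [ 0.5689 -0.2486  0.0267] res 0.0009094361558476816
[ 0.5436 -0.2618  0.07  ] 0.028530739963752265 -152.3908155542723
shift [ 79.    2.8 169.5] twist -0.006 yaw now 117.28 pos [ 0.5772 -0.3331  0.3916] j [ 0.8578  0.6074 -0.6854  1.436   0.3933  1.2364  0.6076] F [-0.2086  0.443   0.5229] w 26.125523488133222 t 17.15
```

View pics/w11c.png

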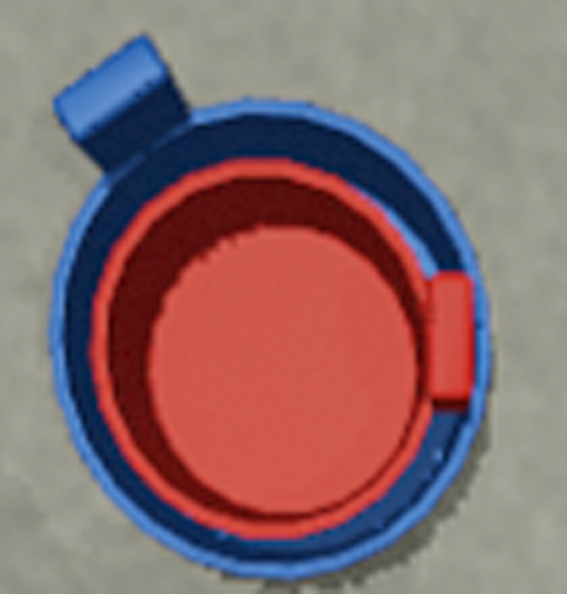

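```bash
python3 - <<'E'
from h import *
d=np.load("w11.npz"); K,P=d['K'],d['P']
f=lambda p:np.array(p)/5.4+[195,10]
a=circ(f([(50,330),(490,350),(270,98),(285,578)]),K,P,.04)
b=circ(f([(90,340),(265,158),(265,538),(433,290),(132,455)]),K,P,.044)
t=ray(f([(450,335)]),K,P,.074)[0]; v=t[:2]-b[:2]; print(t,np.hypot(*v),np.degrees(np.arctan2(v[1],v[0])))
t=ray(f([(112,83)]),K,P,.07)[0]; v=t[:2]-a[:2]; print(t,np.hypot(*v),np.degrees(np.arctan2(v[1],v[0])))
E
```

```text
circle [ 0.4379 -0.2299  0.0455] res 0.00013943302899623033
circle [ 0.438  -0.2313  0.0357] res 0.0007851105269204364
[ 0.4748 -0.2278  0.074 ] 0.03704623474430033 5.518385122062783
[ 0.4096 -0.1916  0.07  ] 0.04765361398589457 126.4064645423523
```

>>> move_arm --pt "79 2 40 0" --pt "79 2 100 0" --pt "79 2 140 0" --pt "79 2 160 0" --pt "79 2 169 0" --pt "79 2 169 0" --pt "79 2 169 0"

```text
clock: 18.02
position: [0.5438, -0.2622, 0.2233]
ee_rot: [1.632, 2.681, 0.001]
force: [-0.4, 0.1, -0.5]
width: 0.285
```

```bash
python3 - <<'E'
from h import *
go(.5436,-.2618,.222,117.6)
im,K,P=shot("wrist"); save(im,"w13.png",None,1.4)
E
```

```text
shift [ 0.5 -0.   1.3] twist -0.004 yaw now 117.35 pos [ 0.5438 -0.2622  0.2233] j [ 0.7789  0.6877 -0.6251  1.7697  0.517   0.8514  0.3901] F [-0.4174  0.1164 -0.4941] w 26.19566978363651 t 18.025
```

View pics/w13.png

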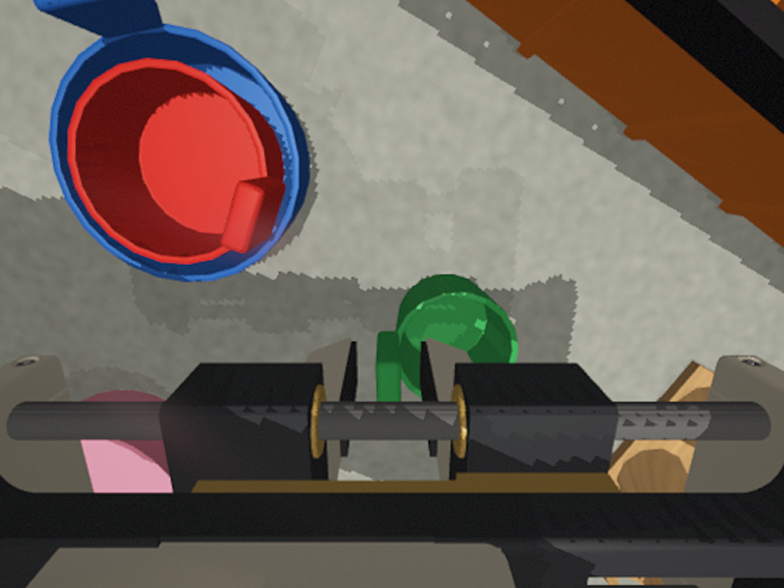

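>>> move_arm --pt "0 0 1 0" --pt "0 0 1 0" --pt "0 0 1 0" --pt "0 0 1 0" --pt "0 0 1 0" --pt "0 0 -40 0" --pt "0 0 -100 0" --pt "0 0 -120 0" --pt "0 0 -120 0" --grip 5 --grip_force 30

```text
clock: 19.2
position: [0.5433, -0.262, 0.343]
ee_rot: [1.632, 2.682, -0.0]
force: [0.5, -1.3, -0.9]
width: 0.096
```

```bash
python3 - <<'E'
from h import *
go(.4264,-.257,.34,156)
im,K,P=shot("wrist"); save(im,"w14.png",None,1.4)
E
```

```text
shift [  58.1 -101.5    2.8] twist -0.674 yaw now 117.36 pos [ 0.5433 -0.262   0.343 ] j [ 0.8341  0.5557 -0.7039  1.663   0.401   1.0694  0.4868] F [ 0.5082 -1.3233 -0.853 ] w 8.785532836687283 t 19.2
```

View pics/w14.png

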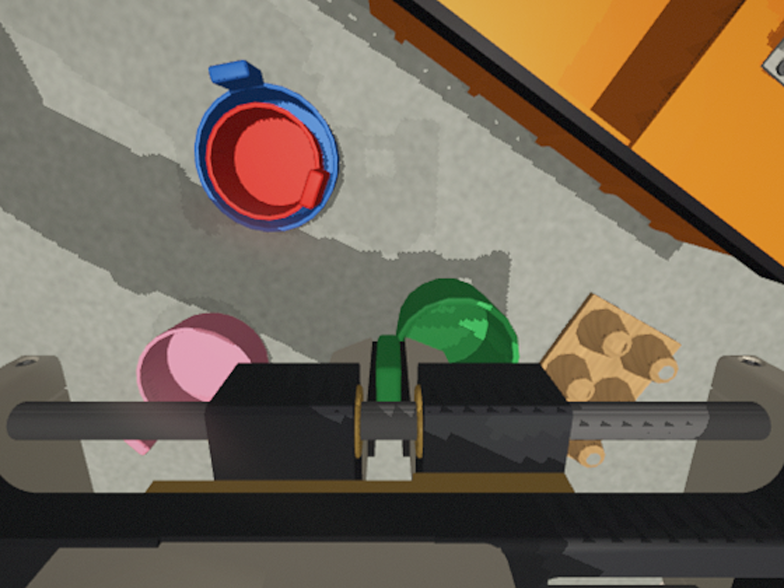

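>>> move_arm --pt "30 -52 0 -0.18" --pt "58 -101 0 -0.36" --pt "58 -101 0 -0.5" --pt "58 -101 0 -0.67" --pt "58 -101 0 -0.67" --pt "58 -101 0 -0.67"

```text
clock: 20.0
position: [0.4265, -0.2568, 0.3408]
ee_rot: [-0.665, -3.069, -0.001]
force: [-0.3, -0.8, -0.5]
width: 0.095
```

```bash
python3 - <<'E'
from h import *
go(.4264,-.257,.230,156)
im,K,P=shot("wrist"); save(im,"w15.png",None,1.4)
E
```

```text
shift [ -0.2  -0.3 110.8] twist -0.008 yaw now 155.56 pos [ 0.4265 -0.2568  0.3408] j [ 1.1291  0.457  -0.9242  1.9052  0.4323  0.9947  1.1552] F [-0.2558 -0.7919 -0.54  ] w 8.76287124872741 t 20.0
```

View pics/w15.png

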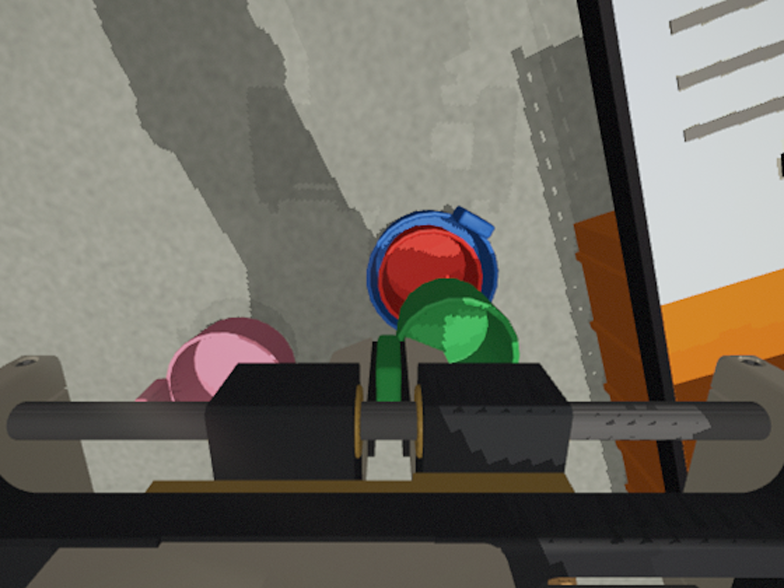

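>>> move_arm --pt "0 0 50 0" --pt "0 0 80 0" --pt "0 0 97 0" --pt "0 0 105 0" --pt "0 0 110 0" --pt "0 0 110 0" --pt "0 0 110 0"

```text
clock: 20.92
position: [0.4269, -0.2569, 0.2324]
ee_rot: [0.659, 3.071, -0.001]
force: [0.4, 0.5, -0.5]
width: 0.099
```

>>> move_arm --pt "0 0 1 0" --pt "0 0 2 0" --pt "0 0 3 0" --pt "0 0 3 0"

```text
clock: 21.42
position: [0.4267, -0.2568, 0.229]
ee_rot: [0.659, 3.071, -0.001]
force: [-1.3, -0.2, 4.6]
width: 0.1
```

>>> move_arm --pt "0 0 -1 0" --pt "0 0 -1 0" --pt "0 0 -1 0" --pt "0 0 -50 0" --pt "0 0 -110 0" --pt "0 0 -160 0.1" --pt "0 0 -170 0.2" --grip 26

```text
clock: 22.3
position: [0.4276, -0.2566, 0.4021]
ee_rot: [0.966, 2.984, -0.002]
force: [-0.0, -0.8, -1.0]
width: 0.287
```

```bash
python3 - <<'E'
from h import *
go(.35,-.236,.40,37)
E
```

```text
shift [ 74.9 -28.8   1.7] twist 1.87 yaw now 144.12 pos [ 0.4276 -0.2566  0.4021] j [ 1.1453  0.3732 -0.9216  1.8267  0.3335  1.1004  1.0488] F [-0.0318 -0.8195 -1.0336] w 26.301841110292454 t 22.3
```

>>> move_arm --pt "75 -29 0 0.2" --pt "75 -29 0 0.4" --pt "75 -29 0 0.6" --pt "75 -29 0 0.8" --pt "75 -29 0 1.0" --pt "75 -29 0 1.2" --pt "75 -29 0 1.4" --pt "75 -29 0 1.6" --pt "75 -29 0 1.75" --pt "75 -29 0 1.87" --pt "75 -29 0 1.87" --pt "75 -29 0 1.87"

```text
clock: 23.8
position: [0.3488, -0.2365, 0.3987]
ee_rot: [2.976, 1.008, -0.0]
force: [-0.1, 0.3, 0.3]
width: 0.287
```

```bash
python3 - <<'E'
from h import *
im,K,P=shot("wrist"); np.savez("w16.npz",im=im,K=K,P=P); save(im,"w16.png",None,1.4)
o=arm.observe(); print(o['position'],o['joints'])
save(im,"w16c.png",(200,50,330,180),4.5)
E
```

```text
[ 0.3488 -0.2365  0.3987] [ 1.0493  0.1694 -0.6486  2.0035  0.1209  1.006  -0.5758]
```

View pics/w16.png

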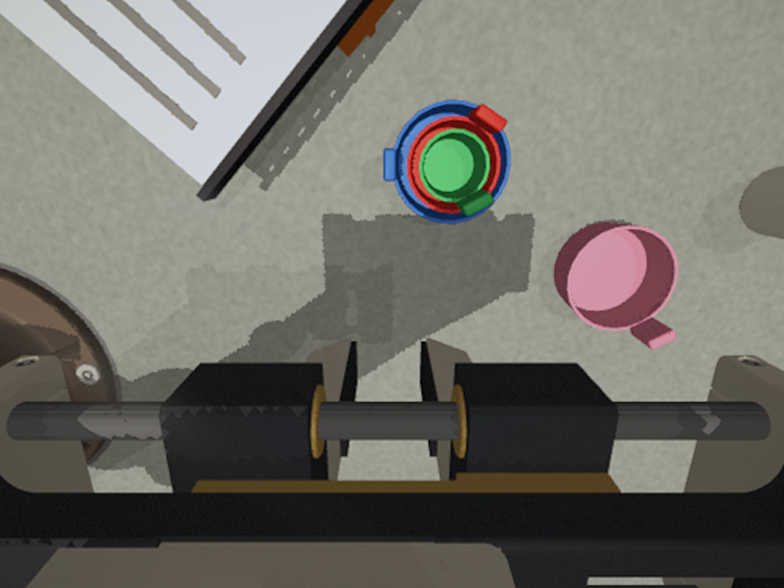

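View pics/w16c.png

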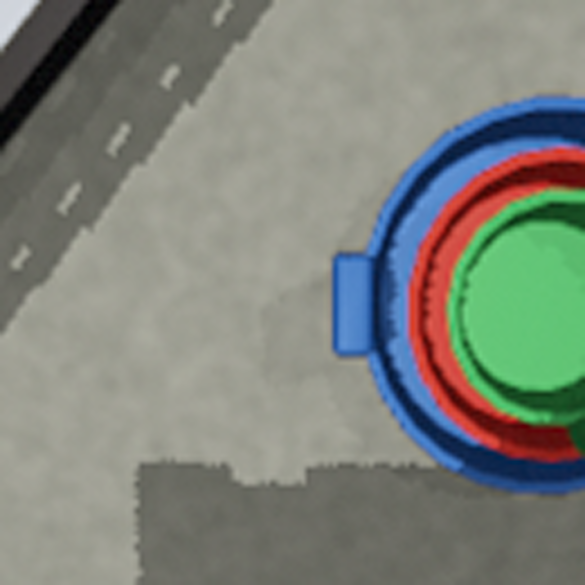

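```bash
python3 - <<'E'
from h import *
d=np.load("w16.npz"); K,P=d['K'],d['P']
t=ray([(278.4,117.6)],K,P,.07)[0]; print(t)
go(t[0],t[1],.2305,37)
E
```

```text
[ 0.4087 -0.1922  0.07  ]
shift [ 74.5   1.1 168.2] twist 0.007 yaw now 37.37 pos [ 0.3488 -0.2365  0.3987] j [ 1.0493  0.1694 -0.6486  2.0035  0.1209  1.006  -0.5758] F [ 0.4919 -0.2617 -0.4836] w 26.10925691796987 t 23.85
```

>>> move_arm --pt "74 1 40 0" --pt "74 1 100 0" --pt "74 1 140 0" --pt "74 1 160 0" --pt "74 1 167 0" --pt "74 1 167 0" --pt "74 1 167 0" --grip 22

```text
clock: 24.72
position: [0.4088, -0.1929, 0.2327]
ee_rot: [2.976, 1.001, 0.002]
force: [-0.0, 0.5, 0.5]
width: 0.238
```

```bash
python3 - <<'E'
from h import *
go(.4087,-.1922,.2305,37)
im,K,P=shot("wrist"); save(im,"w17.png",None,1.4)
E
```

```text
shift [ 0.3 -0.7  2.2] twist 0.003 yaw now 37.18 pos [ 0.4088 -0.1929  0.2327] j [ 0.7673  0.4665 -0.5713  2.1347  0.4164  0.6467 -1.0147] F [-0.0263  0.4987  0.4933] w 21.88230412761405 t 24.725
```

View pics/w17.png

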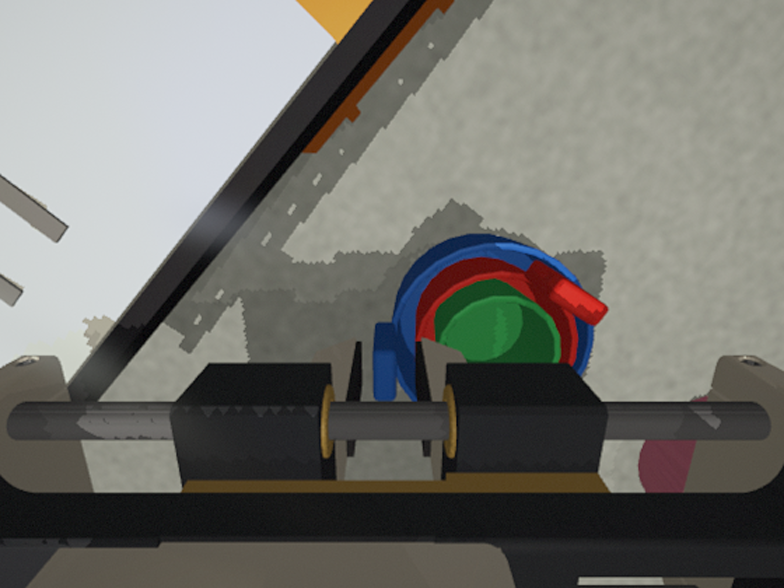

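>>> move_arm --pt "0 0 2 0" --pt "0 0 2 0" --pt "0 0 2 0" --pt "0 0 2 0" --pt "0 0 2 0" --pt "0 0 -10 0" --pt "0 0 -30 0" --pt "0 0 -60 0" --pt "0 0 -90 0" --pt "0 0 -120 0" --pt "0 0 -150 0" --pt "0 0 -170 0" --pt "0 0 -170 0" --grip 5 --grip_force 50

```text
clock: 26.4
position: [0.4087, -0.1925, 0.4031]
ee_rot: [2.976, 1.001, 0.003]
force: [0.8, 0.1, -2.9]
width: 0.097
```

```bash
python3 - <<'E'
from h import *
im,K,P=shot("wrist"); save(im,"w18.png",None,1.4)
u=np.array([np.cos(np.radians(5.3)),-np.sin(np.radians(5.3))]); n=np.array([-u[1],u[0]])
c=np.array([.546,-.0343])+.018*u-.008*n; g=c+.0475*n; print(c,g)
go(g[0],g[1],.40,-5.3)
E
```

```text
[ 0.5632 -0.0439] [0.5676 0.0034]
shift [245.3 -59.9   1.9] twist 0.741 yaw now 37.16 pos [ 0.4082 -0.1926  0.402 ] j [ 0.9207  0.23   -0.7012  1.9357  0.1724  1.0347 -0.7782] F [ 0.0524 -1.3952 -3.1041] w 8.741361570880233 t 26.45
```

View pics/w18.png

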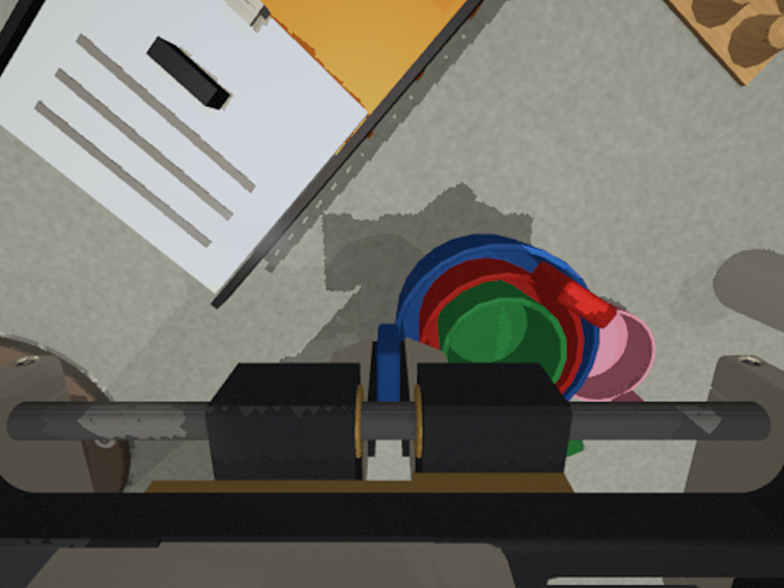

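>>> move_arm --pt "60 -15 0 0.15" --pt "110 -30 0 0.3" --pt "160 -40 0 0.45" --pt "200 -50 0 0.6" --pt "230 -56 0 0.7" --pt "241 -60 0 0.74" --pt "241 -60 0 0.74" --pt "241 -60 0 0.74" --pt "241 -60 0 0.74"

```text
clock: 27.58
position: [0.5639, -0.0002, 0.4014]
ee_rot: [3.138, -0.144, -0.001]
force: [-0.3, -0.3, -2.8]
width: 0.092
```

```bash
python3 - <<'E'
from h import *
im,K,P=shot("wrist"); np.savez("w19.npz",im=im,K=K,P=P); save(im,"w19.png",None,1.4)
go(.5636,.0034,.236,-5.3)
# overlay predicted well outline z=.092 and foot of tub at final
E
```

```text
shift [ -0.6  -3.5 165.6] twist 0.0 yaw now -5.27 pos [ 0.5639 -0.0001  0.4016] j [ 0.3383  0.4066 -0.5939  1.6917  0.2488  1.1198 -1.9901] F [ 0.0598  0.072  -1.574 ] w 8.57834979353707 t 27.625
```

View pics/w19.png

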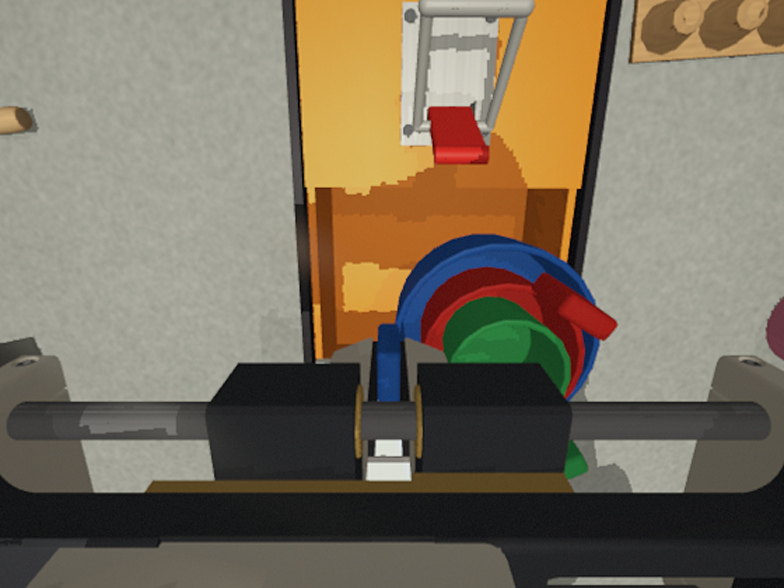

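```bash
python3 - <<'E'
from h import *
d=np.load("w19.npz"); im,K,P=d['im'],d['K'],d['P']
a=np.radians(-5.3);u=np.array([np.cos(a),np.sin(a)]); n=np.array([-u[1],u[0]]); O=np.array([.546,-.0343])
L=lambda p:((p[:2]-O)@u*1000,(p[:2]-O)@n*1000)
f=lambda p,z:L(ray(np.array([p])/1.4,K,P,z)[0])
print("railL",f((291,60),.103),"railR",f((612,60),.103))
print("railL",f((301,250),.103),"railR",f((584,230),.103))
print("deck edge",f((315,188),.098),f((570,190),.098))
for z in(.155,.16,.165): print("lever tip",f((461,150),z))
for z in(.18,.195): print("bail bar",f((420,8),z),f((532,8),z))
save(im,"w19c.png",(270,0,400,130),5)
E
```

```text
railL (np.float64(148.80694579478194), np.float64(91.98556515079392)) railR (np.float64(149.09488481133693), np.float64(-97.13310767530801))
railL (np.float64(34.75564434104559), np.float64(92.9663473947244)) railR (np.float64(48.48109210463213), np.float64(-94.76733034015946))
deck edge (np.float64(74.92734459163276), np.float64(82.38932383978431)) (np.float64(73.89309952276652), np.float64(-84.25458732079078))
lever tip (np.float64(97.92116344073972), np.float64(-2.2966764282489986))
lever tip (np.float64(97.85823372954911), np.float64(-1.4748593801152268))
lever tip (np.float64(97.79530401835862), np.float64(-0.6530423319814443))
bail bar (np.float64(153.2109203661466), np.float64(21.677567713142118)) (np.float64(153.2824988498895), np.float64(-24.50059209952139))
bail bar (np.float64(148.87064974599483), np.float64(22.65986588269565)) (np.float64(148.93688410731568), np.float64(-20.070585535515576))
```

View pics/w19c.png

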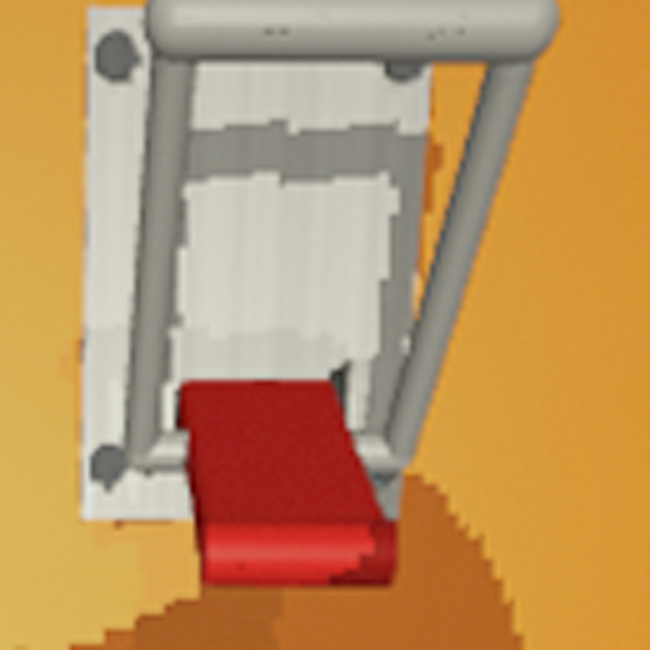

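Nest hangs level over the well, with the lever tip near box x≈98 and the bail bar near x≈153. I'll lower it.

>>> move_arm --pt "0 0 40 0" --pt "0 0 80 0" --pt "0 0 115 0" --pt "0 0 140 0" --pt "0 0 155 0" --pt "0 0 161 0" --pt "0 0 164 0" --pt "0 0 164 0" --pt "0 0 164 0"

```text
clock: 28.75
position: [0.5645, 0.0008, 0.2384]
ee_rot: [-3.138, 0.143, -0.002]
force: [-0.1, 0.1, -2.9]
width: 0.094
```

```bash
python3 - <<'E'
from h import *
go(.5636,.0,.235,-5.3)
im,K,P=shot("wrist"); save(im,"w20.png",None,1.4)
E
```

```text
shift [-0.8  0.9  3.4] twist 0.001 yaw now -5.23 pos [0.5645 0.0008 0.2384] j [ 0.2685  0.5878 -0.515   1.8652  0.3951  0.7898 -2.119 ] F [-0.1276  0.0638 -2.8858] w 8.633537562270018 t 28.75
```

View pics/w20.png

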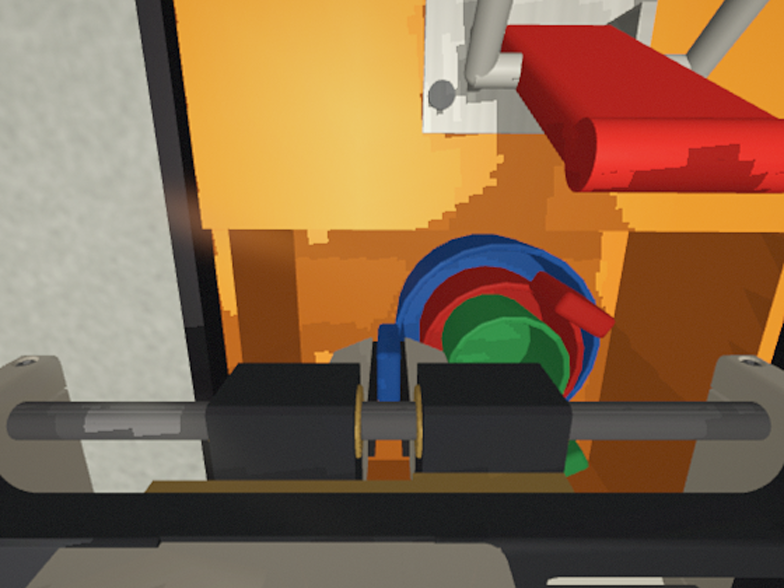

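>>> move_arm --pt "0 0 1 0" --pt "0 0 2 0" --pt "0 0 3 0" --pt "0 0 3 0"

```text
clock: 29.3
position: [0.5642, 0.0009, 0.235]
ee_rot: [3.138, -0.143, 0.0]
force: [-1.5, 0.5, 2.5]
width: 0.089
```

>>> move_arm --pt "0 0 -1 0" --pt "0 0 -1 0" --pt "0 0 -1 0" --pt "0 0 -40 0" --pt "0 0 -100 0" --pt "-30 0 -150 0" --pt "-70 0 -180 0" --pt "-90 20 -180 0" --pt "-90 40 -180 0" --pt "-90 40 -180 0" --grip 22

```text
clock: 30.55
position: [0.4707, -0.0322, 0.4148]
ee_rot: [3.137, -0.148, 0.0]
force: [-0.4, -0.4, -0.2]
width: 0.239
```

```bash
python3 - <<'E'
from h import *
im,K,P=shot("wrist"); np.savez("w21.npz",im=im,K=K,P=P); save(im,"w21.png",None,1.4)
o=arm.observe();print(o['position'],o['clock'])
E
```

```text
[ 0.4709 -0.0311  0.4148] 30.6
```

View pics/w21.png

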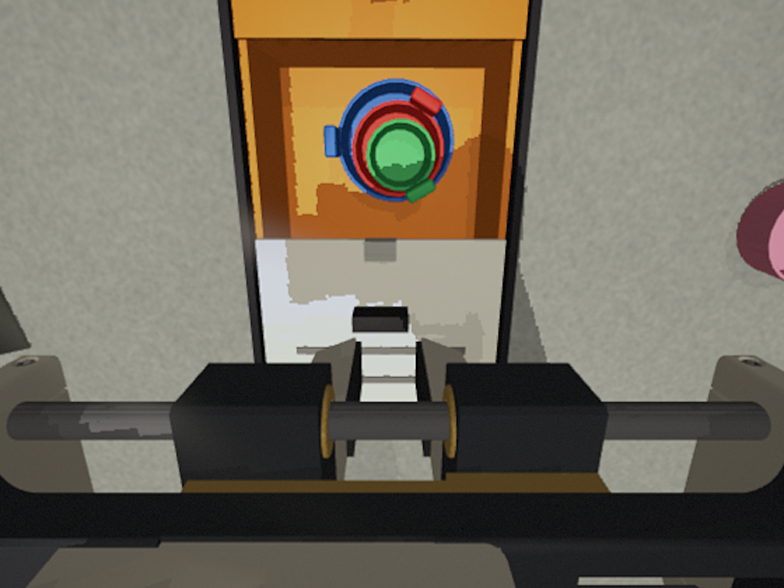

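```bash
python3 - <<'E'
from h import *
d=np.load("w21.npz"); im,K,P=d['im'],d['K'],d['P']
save(im,"w21c.png",(225,45,335,155),5)
im,_,_=shot("top"); save(im,"t_e.png")
# bar: top face approx lower part of black block
for z in(.12,): print("bar",ray(np.array([(380,324)])/1.4,K,P,z)[0], "lid edge mid",ray(np.array([(381,239.5)])/1.4,K,P,.098)[0])
E
```

```text
bar [ 0.4398 -0.0248  0.12  ] lid edge mid [ 0.495  -0.0306  0.098 ]
```

View pics/w21c.png

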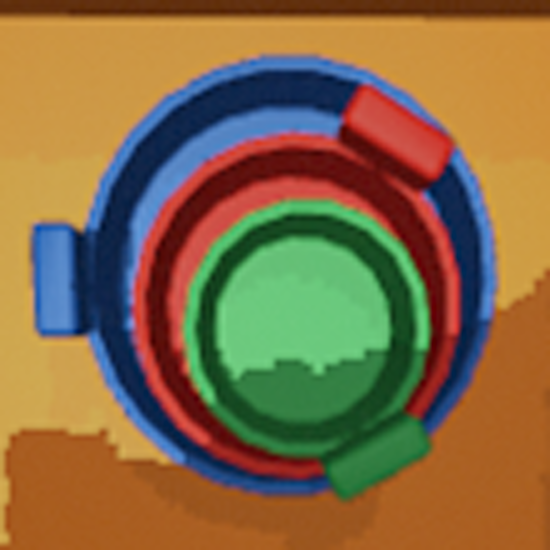

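View pics/t_e.png

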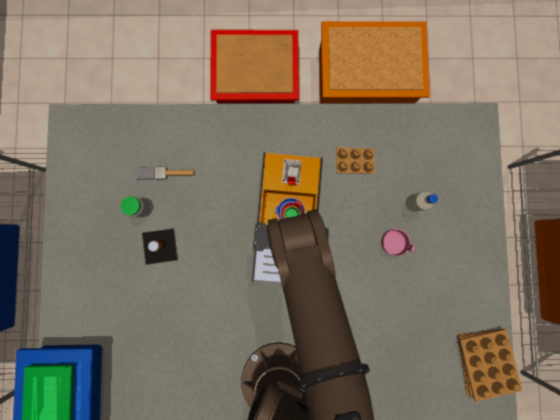

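```bash
python3 - <<'E'
from h import *
d=np.load("w21.npz"); K,P=d['K'],d['P']
f=lambda p:np.array(p)/5+[225,45]
a=circ(f([(88,275),(497,275),(285,55),(285,495),(435,430),(430,112)]),K,P,.045)
b=circ(f([(133,290),(463,300),(295,132),(290,480)]),K,P,.049)
c=circ(f([(183,320),(432,325),(305,198),(300,458)]),K,P,.053)
print("b-a",np.hypot(*(b-a)[:2]),"c-a",np.hypot(*(c-a)[:2]))
go(.4394,-.0252,.28,-5.3)
E
```

```text
circle [ 0.5602 -0.0486  0.0451] res 0.00046953566565222093
circle [ 0.5543 -0.0492  0.036 ] res 6.478591408357048e-06
circle [ 0.5501 -0.0508  0.0268] res 6.566755198676721e-05
b-a 0.005973506578717464 c-a 0.010409367514899437
shift [-32.1  -2.2 134.7] twist 0.001 yaw now -5.24 pos [ 0.4711 -0.0304  0.4147] j [ 0.4787  0.2412 -0.6293  1.8774  0.1602  1.0731 -1.8759] F [ 1.0136  0.8243 -0.3217] w 21.56895290639128 t 30.65
```

>>> move_arm --pt "-32 -2 40 0" --pt "-32 -2 90 0" --pt "-32 -2 120 0" --pt "-32 -2 131 0" --pt "-32 -2 131 0" --pt "-32 -2 131 0" --grip 60

```text
clock: 31.4
position: [0.4399, -0.0256, 0.2848]
ee_rot: [-3.138, 0.143, -0.003]
force: [0.0, 0.2, -0.1]
width: 0.653
```

```bash
python3 - <<'E'
from h import *
go(.4394,-.0252,.28,-5.3)
im,K,P=shot("wrist"); save(im,"w22.png",None,1.4)
E
```

```text
shift [-0.6 -0.4  4.8] twist 0.001 yaw now -5.21 pos [ 0.4399 -0.0256  0.2848] j [ 0.413   0.3597 -0.5884  2.1122  0.2923  0.7459 -2.0242] F [ 0.0161  0.2043 -0.1024] w 59.96409838012218 t 31.4
```

View pics/w22.png

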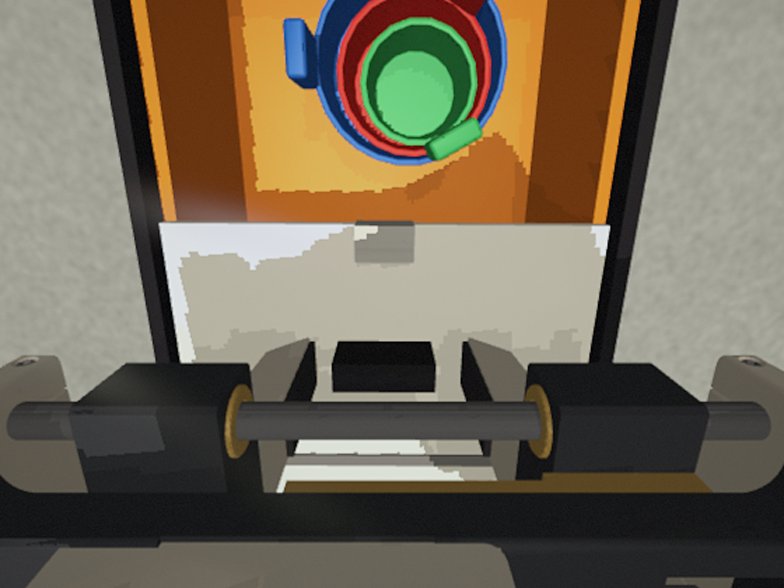

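>>> move_arm --pt "0 0 2 0" --pt "0 0 2 0" --pt "0 0 2 0" --pt "0 0 2 0" --pt "0 0 2 0" --pt "15 0 2 0" --pt "35 0 2 0" --pt "60 0 2 0" --pt "85 0 2 0" --pt "105 0 2 0" --pt "115 0 2 0" --pt "120 0 2 0" --pt "120 0 2 0" --grip 30 --grip_force 20

```text
clock: 33.08
position: [0.5593, -0.0357, 0.282]
ee_rot: [-3.137, 0.142, -0.002]
force: [3.0, 5.4, -0.9]
width: 0.431
```

```bash
python3 - <<'E'
from h import *
go(.566,-.0362,.28,-5.3)
im,K,P=shot("wrist"); save(im,"w23.png",None,1.4)
E
```

```text
shift [ 6.7 -0.1  2.1] twist 0.002 yaw now -5.17 pos [ 0.5593 -0.0357  0.282 ] j [ 0.355   0.5255 -0.5384  1.8392  0.3416  0.8681 -2.0083] F [ 3.0112  5.352  -0.893 ] w 39.593914410603304 t 33.075
```

View pics/w23.png

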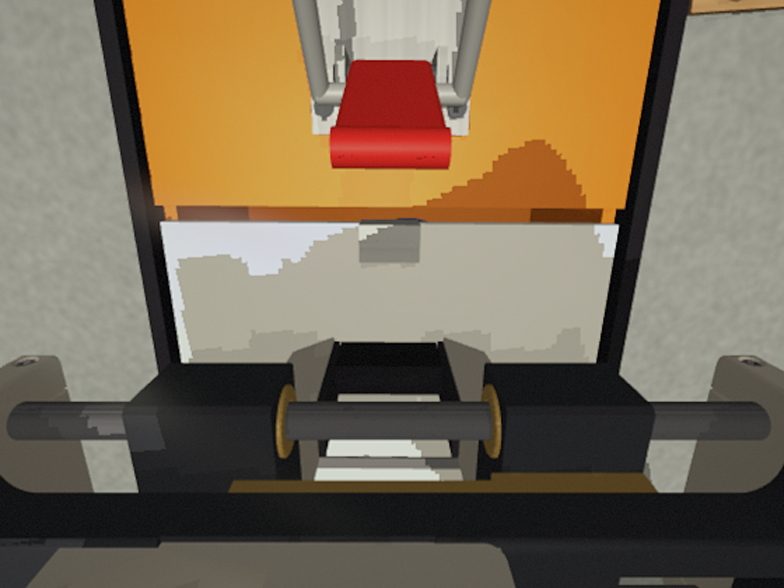

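>>> move_arm --pt "3 0 0 0" --pt "5 0 0 0" --pt "7 0 0 0" --pt "8 0 0 0" --pt "8 0 0 0" --pt "8 0 0 0"

```text
clock: 33.88
position: [0.5666, -0.0363, 0.282]
ee_rot: [-3.137, 0.141, -0.001]
force: [0.0, 5.6, 1.9]
width: 0.433
```

```bash
python3 - <<'E'
from h import *
go(.566,-.0362,.28,-5.3)
im,K,P=shot("wrist"); np.savez("w24.npz",im=im,K=K,P=P);save(im,"w24.png",None,1.4)
E
```

```text
shift [-0.6 -0.1  2. ] twist 0.002 yaw now -5.16 pos [ 0.5666 -0.0363  0.282 ] j [ 0.3515  0.5357 -0.5358  1.8208  0.3434  0.878  -2.0059] F [0.0047 5.6339 1.9006] w 39.71711870400562 t 33.875
```

View pics/w24.png

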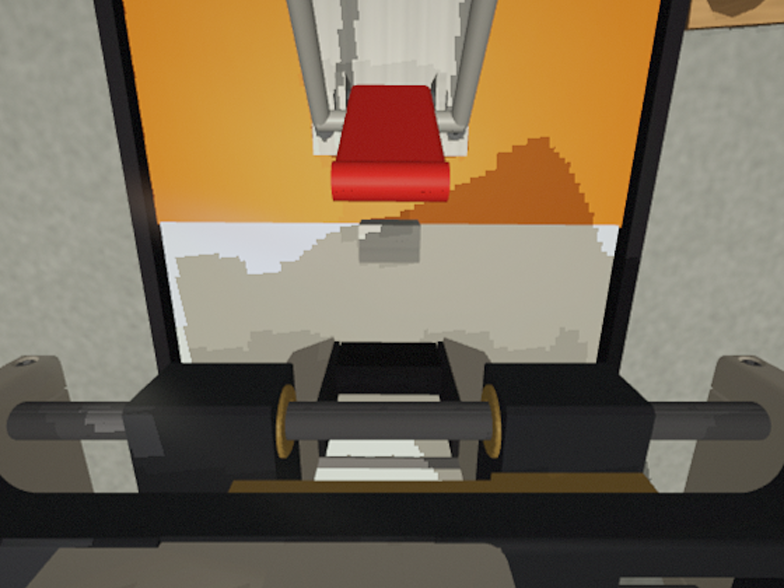

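>>> move_arm --pt "2 0 0 0" --pt "3 0 0 0" --pt "4 0 0 0" --pt "4 0 0 0"

```text
clock: 34.42
position: [0.5681, -0.0363, 0.2819]
ee_rot: [-3.138, 0.141, 0.01]
force: [-13.4, 5.7, 14.6]
width: 0.433
```

>>> move_arm --pt "2 0 0 0" --pt "2 0 0 0" --pt "2 0 0 0" --pt "2 0 -50 0" --pt "2 0 -110 0" --pt "2 0 -140 0" --grip 60

```text
clock: 35.17
position: [0.5731, -0.038, 0.425]
ee_rot: [-3.138, 0.144, -0.006]
force: [0.2, 0.2, -0.4]
width: 0.656
```

```bash
cat >> h.py <<'E'
_a=np.radians(-5.3);U=np.array([np.cos(_a),np.sin(_a)]);N=np.array([-U[1],U[0]]);O=np.array([.5465,-.0355])
def w(x,y): return O+x/1000*U+y/1000*N
def loc(p): return np.array([(p[:2]-O)@U,(p[:2]-O)@N])*1000
E
python3 - <<'E'
from h import *
im,K,P=shot("wrist"); np.savez("w25.npz",im=im,K=K,P=P);save(im,"w25.png",None,1.4)
g=w(186,0); go(g[0],g[1],.42,84.7)
E
```

```text
shift [158.6   0.4   9.2] twist -1.57 yaw now -5.24 pos [ 0.5737 -0.0378  0.428 ] j [ 0.3968  0.3987 -0.588   1.6319  0.2373  1.175  -1.9078] F [1.3455 0.8687 2.3556] w 60.38621197638543 t 35.225
```

View pics/w25.png

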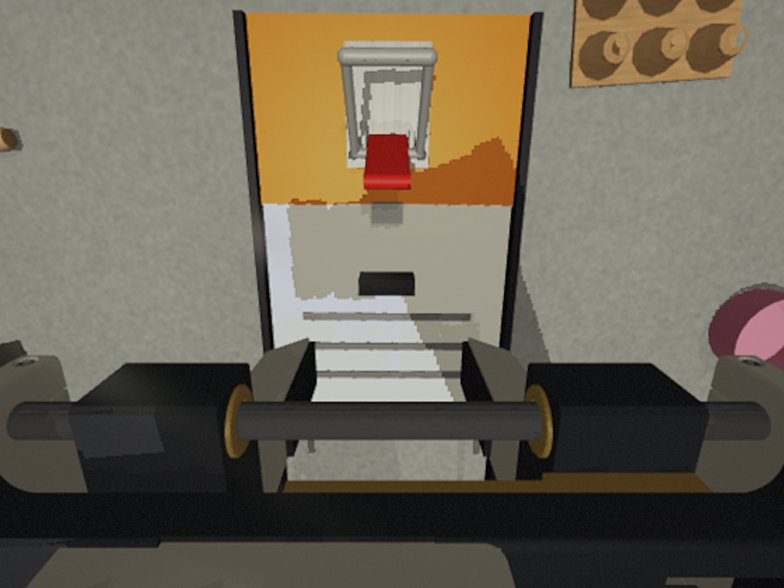

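```bash
python3 - <<'E'
from h import *
d=np.load("w25.npz"); K,P=d['K'],d['P']
f=lambda p,z:loc(ray(np.array([p])/1.4,K,P,z)[0])
print("deck/lid",f((262,204),.098),f((516,205),.098))
print("far end",f((245,14),.098),f((533,13),.098))
for z in(.17,.18,.19):print("bail",z,f((338,57),z),f((437,57),z))
print("lever tip",f((388,184),.164))
print("keeper lip top near/far",f((386,224),.113),f((386,204),.113))
E
```

```text
deck/lid [75.5455 89.5349] [ 75.221  -92.3237]
far end [194.0938  90.0958] [194.9917 -92.1157]
bail 0.17 [155.1666  24.3346] [155.2623 -24.9109]
bail 0.18 [153.128  23.266] [153.2196 -23.883 ]
bail 0.19 [151.0894  22.1974] [151.1769 -22.855 ]
lever tip [93.4445 -0.6604]
keeper lip top near/far [63.6655  0.6878] [77.2738  0.6964]
```

>>> move_arm --pt "40 0 0 -0.18" --pt "80 0 0 -0.36" --pt "110 0 0 -0.54" --pt "140 0 0 -0.72" --pt "158 0 0 -0.9" --pt "158 0 0 -1.08" --pt "158 0 0 -1.26" --pt "158 0 0 -1.44" --pt "158 0 0 -1.57" --pt "158 0 0 -1.57" --pt "158 0 0 -1.57" --grip 0

```text
clock: 36.6
position: [0.7301, -0.0527, 0.4214]
ee_rot: [-2.325, -2.113, 0.0]
force: [0.5, 0.2, -0.4]
width: 0.002
```

```bash
python3 - <<'E'
from h import *
im,K,P=shot("wrist"); np.savez("w26.npz",im=im,K=K,P=P);save(im,"w26.png",None,1.4)
g=w(186,0); go(g[0],g[1],.343,84.7)
E
```

```text
shift [ 0.2  1.6 78.6] twist -0.002 yaw now 84.58 pos [ 0.7301 -0.0527  0.4216] j [ 0.4254  0.7473 -0.8605  1.188   0.5472  1.4335 -0.4588] F [ 0.1481 -0.1256  0.7356] w 0.34471458338709654 t 36.65
```

View pics/w26.png

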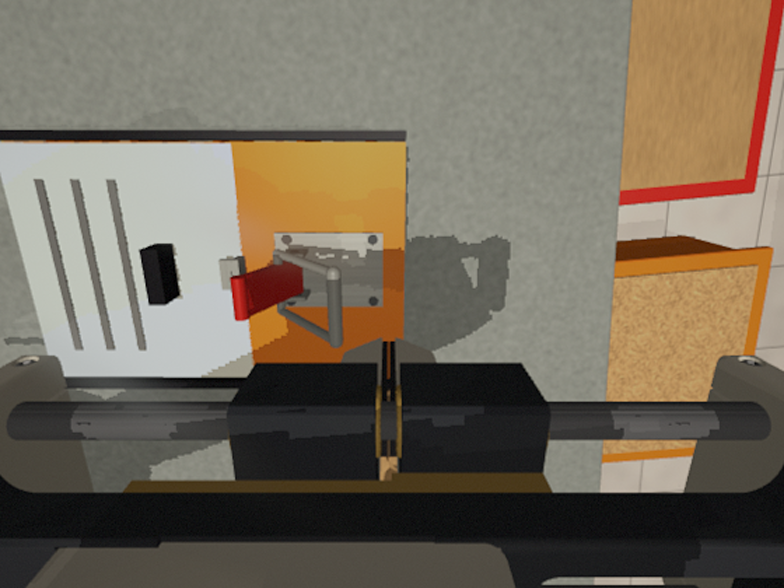

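>>> move_arm --pt "0 0 40 0" --pt "0 0 70 0" --pt "0 0 78 0" --pt "0 0 78 0" --pt "0 -8 78 0" --pt "0 -16 76 0" --pt "0 -24 73 0" --pt "0 -32 70 0" --pt "0 -40 66 0" --pt "0 -48 63 0" --pt "0 -56 62 0" --pt "0 -62 62 0" --pt "0 -68 62 0" --pt "0 -72 62 0" --pt "0 -72 62 0"

```text
clock: 38.52
position: [0.6582, -0.046, 0.3597]
ee_rot: [2.321, 2.117, -0.0]
force: [0.8, 0.3, 0.4]
width: 0.005
```

```bash
python3 - <<'E'
from h import *
im,K,P=shot("wrist"); save(im,"w27.png",None,1.4)
o=arm.observe(); print(loc(o['position']),o['position'],o['force'])
E
```

```text
[112.3672  -0.1363] [ 0.6584 -0.046   0.3597] [-0.3458  0.1436  0.3541]
```

View pics/w27.png

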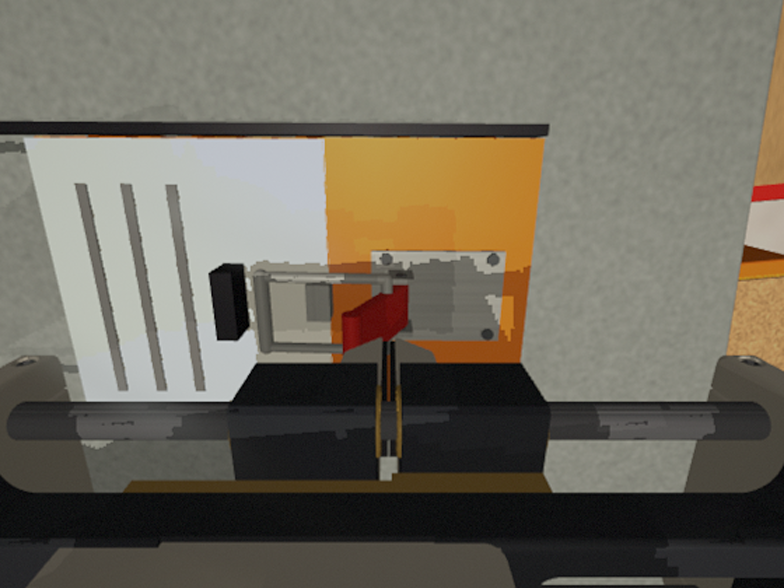

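Bail has fallen over: its bar at (262,310) lies between the grip bar and the keeper at (318,300), and the lever is still open. I'll move to the robot side of the lever tip.

>>> move_arm --pt "-1 -10 -15 0" --pt "-1 -40 -15 0" --pt "-1 -54 -15 0" --pt "-1 -54 5 0" --pt "-1 -54 28 0" --pt "-1 -54 29 0" --pt "-1 -54 29 0"

```text
clock: 39.45
position: [0.6049, -0.0419, 0.3308]
ee_rot: [-2.321, -2.117, -0.0]
force: [0.7, 0.3, 0.3]
width: 0.005
```

```bash
python3 - <<'E'
from h import *
im,K,P=shot("wrist"); np.savez("w28.npz",im=im,K=K,P=P);save(im,"w28.png",None,1.4)
o=arm.observe(); print(loc(o['position']),o['position'],o['force'])
E
```

```text
[58.7963 -0.8635] [ 0.605  -0.0418  0.3312] [ 0.1831 -0.2204 -0.0106]
```

View pics/w28.png

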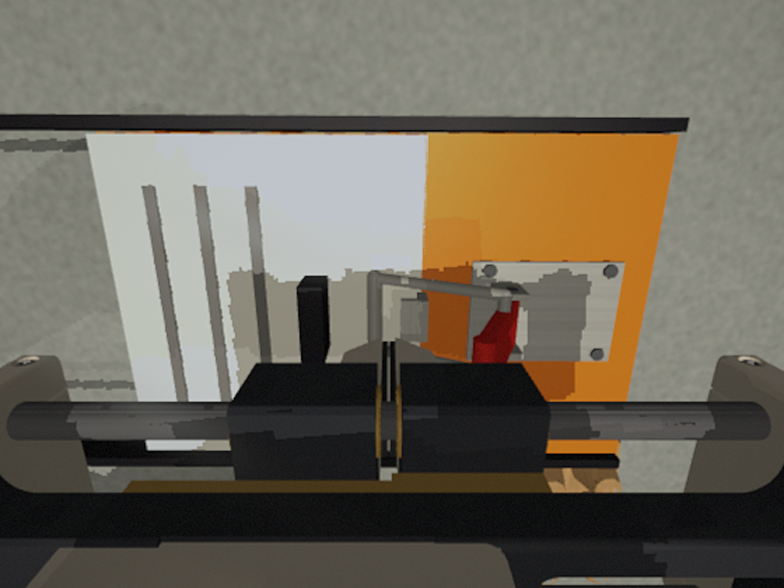

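```bash
python3 - <<'E'
from h import *
d=np.load("w28.npz"); K,P=d['K'],d['P']
f=lambda p,z:loc(ray(np.array([p])/1.4,K,P,z)[0])
print("bar",f((375,300),.102),f((375,300),.106),"keeper",f((402,300),.113),f((428,300),.113),"lever",f((485,345),.165))
print("bar top end",f((375,272),.104))
E
```

```text
bar [51.2138  8.0613] [51.3424  9.4324] keeper [64.8901 11.8519] [77.7192 11.8712] lever [94.4663 11.8362]
bar top end [51.3936 23.7   ]
```

>>> move_arm --pt "0 6 0 0" --pt "0 12 0 0" --pt "0 18 -1 0" --pt "0 24 -2 0" --pt "0 30 -4 0" --pt "0 36 -5 0" --pt "0 41 -6 0" --pt "0 46 -6 0" --pt "0 51 -6 0" --pt "0 56 -5 0" --pt "0 56 -5 0"

```text
clock: 40.88
position: [0.6606, -0.0471, 0.3357]
ee_rot: [-2.321, -2.117, -0.0]
force: [-0.6, -0.4, -0.8]
width: 0.003
```

```bash
python3 - <<'E'
from h import *
im,K,P=shot("wrist"); np.savez("w29.npz",im=im,K=K,P=P);save(im,"w29.png",None,1.4)
o=arm.observe(); print(loc(o['position']),o['position'],o['force'])
E
```

```text
[114.3953  -1.0131] [ 0.6603 -0.0471  0.3354] [ 0.3555 -0.3436 -0.6679]
```

View pics/w29.png

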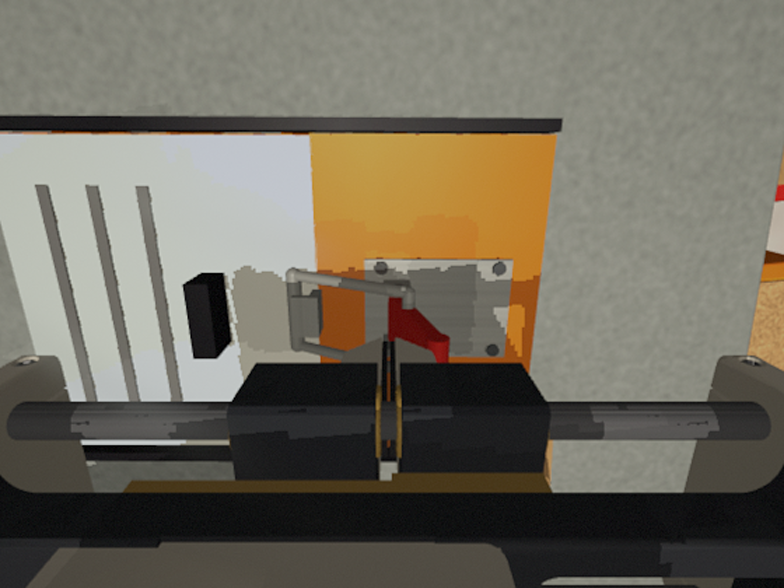

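>>> move_arm --pt "0 7 2 0" --pt "0 12 5 0" --pt "0 17 9 0" --pt "0 21 13 0" --pt "0 25 18 0" --pt "0 25 18 0"

```text
clock: 41.68
position: [0.6857, -0.0494, 0.3181]
ee_rot: [2.321, 2.116, 0.001]
force: [-1.0, 0.1, 6.9]
width: 0.005
```

```bash
python3 - <<'E'
from h import *
im,K,P=shot("wrist"); np.savez("w30.npz",im=im,K=K,P=P);save(im,"w30.png",None,1.4)
o=arm.observe(); print(loc(o['position']),o['position'],o['force'])
E
```

```text
[139.747   -1.0051] [ 0.6856 -0.0494  0.3182] [-1.4073 -0.545   7.6874]
```

View pics/w30.png

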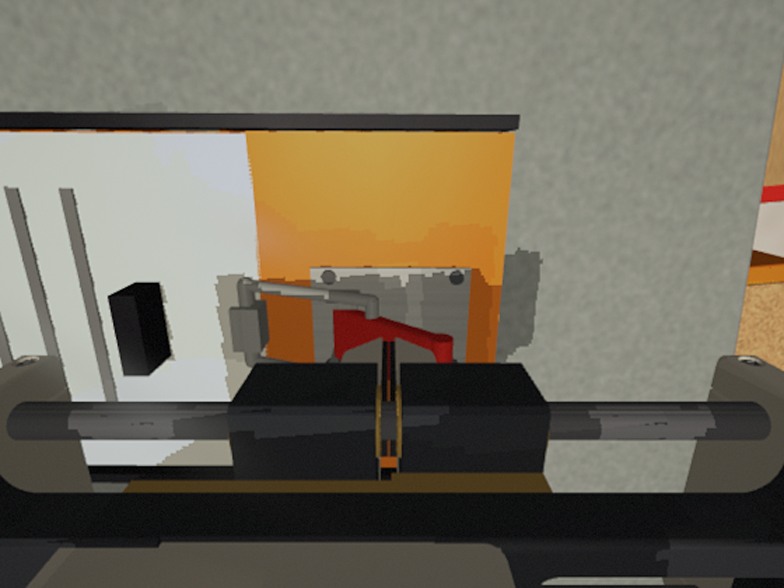

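>>> move_arm --pt "0 3 4 0" --pt "0 6 9 0" --pt "0 10 14 0" --pt "0 14 18 0" --pt "0 18 21 0" --pt "0 18 21 0"

```text
clock: 42.48
position: [0.7033, -0.0512, 0.2961]
ee_rot: [-2.321, -2.116, 0.001]
force: [-0.0, 0.5, 0.4]
width: 0.006
```

```bash
python3 - <<'E'
from h import *
im,K,P=shot("wrist"); np.savez("w31.npz",im=im,K=K,P=P);save(im,"w31.png",None,1.4)
o=arm.observe(); print(loc(o['position']),o['position'],o['force'])
E
```

```text
[157.4359  -1.0109] [ 0.7032 -0.051   0.2964] [-0.2234 -0.0695 -0.2957]
```

View pics/w31.png

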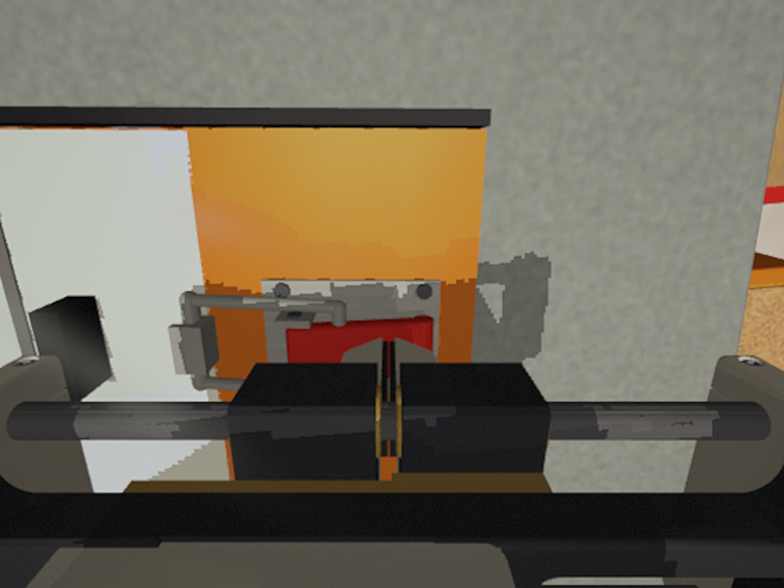

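Lever has snapped over, with zero force left. I'll press the tip once to be sure it is on its stop.

>>> move_arm --pt "0 8 -2 0" --pt "0 16 -2 0" --pt "0 16 3 0" --pt "0 16 5 0" --pt "0 16 7 0" --pt "0 16 7 0"

```text
clock: 43.28
position: [0.7189, -0.0525, 0.2896]
ee_rot: [-2.321, -2.117, 0.0]
force: [0.1, -0.2, -0.8]
width: 0.007
```

>>> move_arm --pt "0 0 1 0" --pt "0 0 2 0" --pt "0 0 3 0" --pt "0 0 3 0"

```text
clock: 43.78
position: [0.7189, -0.0524, 0.2886]
ee_rot: [2.321, 2.116, 0.001]
force: [-5.1, -1.3, 11.8]
width: 0.004
```

Firm contact with 12 N, so it's on the stop. I'll retreat upward and back to view everything.

>>> move_arm --pt "0 0 -40 0" --pt "0 0 -100 0" --pt "0 -40 -150 0" --pt "0 -90 -160 0.18" --pt "0 -150 -160 0.36" --pt "0 -200 -160 0.54" --pt "0 -200 -160 0.72" --pt "0 -200 -160 0.9" --pt "0 -200 -160 1.08" --pt "0 -200 -160 1.26" --pt "0 -200 -160 1.44" --pt "0 -200 -160 1.57" --pt "0 -200 -160 1.57" --pt "0 -200 -160 1.57"

```text
clock: 45.52
position: [0.5198, -0.034, 0.4468]
ee_rot: [3.138, -0.138, 0.0]
force: [0.4, 0.9, 0.1]
width: 0.003
```

```bash
python3 - <<'E'
from h import *
im,K,P=shot("wrist"); np.savez("w32.npz",im=im,K=K,P=P);save(im,"w32.png",None,1.4); save(im,"w32c.png",(200,0,360,150),4)
im,_,_=shot("top"); save(im,"t_f.png")
E
```

```text
(no output)
```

View pics/w32c.png

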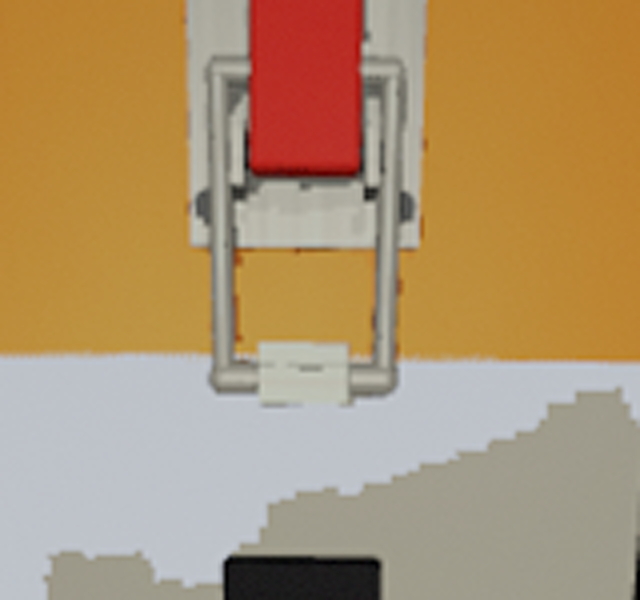

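View pics/t_f.png

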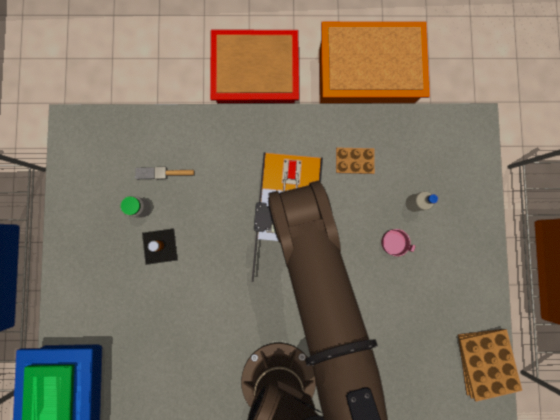

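The crop shows the bail bar under the keeper's lip, the lid shut against the deck and the red lever flat. In the top view the pot is on the mat at (154,246), and the jar, bottle, tray and brush are where they were. The arm is clear of everything, so I'm handing in.

```bash
python3 -c "
from cell import arm
arm.sign_off(); print(arm.observe()['clock'])"
```

```text
the job is handed in; nothing more can be done
the job is handed in; nothing more can be done
```

The job is handed in: the pot is on the mat, the tubs are nested in the box, and the lid is shut and latched. The sign-off gives no verdict. The clock read about 45.5 s at the last move, well under the 192 s limit.

**What I did:**
- I stood the amber pot on the black mat.
- I nested red into blue and green into red on the bench. No yellow tub was present, and I left the pink look-alike alone. I then lifted the nest by the blue tab onto the box floor.
- I slid the lid shut until it pressed against the deck, and swung the bail over. Its bar landed about 22 mm robot-side of the keeper.
- I threw the red lever over center. It snapped down, and a 12 N press found it firm on its stop.

**Last checks:**
- **Nest:** Before the lid closed, the rims matched their fully-down heights. Red was about 6 mm and green about 10 mm off blue's center, both inside the limits. I could not look at the nest again once the lid was shut.
- **Latch:** The bail bar is under the keeper's lip, the lid is flush and the lever is flat.
- **Pot and bystanders:** The pot is on the mat, and the jar, bottle, egg tray and brush have not moved.
- **Disagreement:** One early rough reading of the blue tub was about 7 mm off. Two later circle fits agreed to 1.5 mm, so I used those. No check failed.

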